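Put the bar tools away: three on their outlines, the corkscrew in its case

ROBOT

A 7-joint arm with a two-finger parallel gripper is mounted at the origin on the work surface. World frame = base frame: x ahead of the robot, y to its left, z up, the work surface at z = 0. Lengths are in m, angles in rad, forces in N, time in s.
With the tool pointing down it reaches from about 0.425 to 1.025 m from the base axis. Payload 9.4 kg.
Tool frame: the origin (TCP) lies at the very end of the fingers, on their centre line; the grasp point (between the pads) lies 19 mm behind it; z points along the fingers, y is the line along which they close (so a half turn about z gives the same grasp; the last joint's range is limited). The gripper opens to 85 mm and grips with 20 to 120 N. Pads are 22 mm wide; open, the fingers measure 114 mm over their backs; the gripper's body (76 mm by 85 mm) begins 54 mm behind the grasp point. The pads swing forward as they close: fully open they stand 13 mm farther back than shut.
Start: joints at [1.12, 0.599, -0.003, 1.599, 0.002, 0.943, -0.08], TCP at [0.265, -0.675, 0.231] pointing down, gripper open.
Joint ranges: [-2.57, 2.57], [-0.35, 1.97], [-1.29, 1.29], [0.11, 2.56], [-1.05, 4.19], [0.11, 1.86], [-2.63, 2.63]. Speed limits (rad/s): [2.22, 2.22, 3.01, 3.01, 3.14, 3.14, 3.14].

INTERFACE

Orientations are given as [roll, pitch, yaw] about the fixed x, y, z axes, in that order (R = Rz(yaw) Ry(pitch) Rx(roll)).
In Python, from rig import arm gives the robot as it stands.
- The arm moves only by the shell command python3 -m pendant 'ROWS' [OPENING] [FORCE]. ROWS is text: rows parted by semicolons, each of 4 numbers parted by spaces: the shift along the tool's x, y, z in units of 30 mm (1.0 is 30 mm), then the turn about the tool's z in degrees. A call has 1 to 5 rows; each row is the pose to reach, as a shift and turn from the pose commanded when the call began, along the tool's axes at that moment; what a row does not reach only later rows make up. A row lasts 1/12 s, in which the tool goes at most 41.7 mm and 7.16 degrees, less where a joint would pass 70% of its speed; a pose out of reach is approached as far as the arm can. A call with a gripper value outside its range is refused whole. OPENING is the finger opening in mm, from 0 to 85.4, set as the call begins (- or left out, the last holds). The fingers move at their own pace and stop on an object; FORCE is the grip in N (left out, the last holds). Time passes only in rows, so rows that repeat a pose let the fingers close. It gives the time, the measured TCP pose, the force, the opening and the grip force at its end, in the units of the state.
- arm.get_obs(): the state, without advancing time (a new reading comes with each control period).
- arm.capture(name): name is "side" or "top" or "wrist"; returns a dict with "frame" (420x560x3 uint8, red, green, blue), "z_map" (420x560 float32, m along the optical axis (not along the pixel's ray), 0 where there is no reading), "fovy" (degrees; the focal length in pixels is half the picture's height over the tangent of half this angle, whatever the lens; pixels are square), "cx", "cy" (the principal point, pixels), "R" (3x3) and "t" (3): a world point X has camera coordinates R X + t; the wrist camera has in their place "tool_from_camera" (4x4, takes a point from camera to tool coordinates, whose origin is the TCP and whose axes are the flange's). Camera axes: x right, y down, z forward; pixel columns grow to the right and rows downward; lengths in m; the calibration is good to about 2 mm. A picture is of the moment at which its call begins: read the wrist's pose just before it.
- arm.finish_job(): hands the job in; it is judged then, once.
Trained networks look in a picture, given as the dict that the camera call returned (one of the last four; its "shot" number tells which), for a name from the list of things; names that differ only in an ending like _2 or _b are one class to them, and where a whole thing is asked for, a point or a joint stands for the part that bears it (a point fixed in the world has none). Each returns a list of dicts, best first, with "score" (0 to 1); they miss things now and then, are a little off and sometimes report something else, mostly with a low value. They report only what shows in the picture. A call takes as long as a camera call. They do not tell look-alikes from the thing itself.
- arm.regions_of(name, picture): "mask" (420x560 bool, what is visible of it) and "centre" ([column, row] in pixels, amid what is visible of it).
- arm.place_of(name, picture): "centre" ([column, row] in pixels: a listed point, or the origin of a listed thing).
The state is a dict: "time": time; "qpos": joint angles; "joint_velocities": joint speeds; "effort": joint torques, N m; "eef_pos": TCP position; "eef_rot": TCP orientation; "contact_force": force on the tool from outside, world axes, zero at the start; "torque": the same for the moment, N m; "opening": finger opening in m; "grasp_force": force on a finger pad.
Only numpy, scipy, OpenCV 4.12 (cv2) and the standard library are available. Lean on these libraries where they do the work, as an engineer would, in place of code of your own. Each camera call takes 0.05 s, during which the arm holds its last target. There are 200 camera calls.

TASK

Put the kitchen gadgets away: lay the can opener, the bottle opener and the jar key each flat on its own silhouette in the drawer, heads the way the outlines show, and lay the corkscrew in its hinged wooden case, opening the lid first and shutting it fully afterwards. Set things down, do not drop them.

Things in the scene. Friction and masses are not known exactly. Their poses are not given: they have to be found in the camera images.
- can_opener: loose chrome crank can opener, 150 mm long: two handle bars, together 28 mm wide, 12 high, from x = -100 to -4; head to x = +48 with round wheel; crank wing 62 wide across the head at x = 8, top 24 high. Origin: underside, under the head; x towards the head, z up. Starts on the worktop, in the row nearest the robot, x within 0.4 rad of world +x. Grip the bars across y at x = -30
- bottle_opener: loose cast aluminium bottle opener, 117 mm long, 10 high: slim handle 18 wide from x = -88 to -20, then a closed ring head 57 across, hole 31. Origin: underside, ring's centre; x from handle to ring, z up. Starts on the worktop, in the row nearest the robot, x within 0.4 rad of world +x. Grip the handle across y at x = -40
- jar_key: loose cream plastic jar key, 115 mm long, 13 high: handle 26 wide from x = -85 to -14, then a crosspiece 64 wide with two prongs (open jaw) to x = +30. Origin: underside, in the jaw; x from handle to prongs, z up. Starts on the worktop, in the row nearest the robot, x within 0.4 rad of world +x. Grip the handle across y at x = -38
- corkscrew: loose nickel T-shaped corkscrew, 114 mm long, 17 high: crossbar 70 long (along y), 17 thick, at x = -38; round barrel 17 thick from x = -18 to +18; spiral to x = +68. Origin: underside, barrel's middle; x towards the spiral's tip, z up. Starts on the worktop, in the row nearest the robot, x within 0.4 rad of world +x. Grip the barrel across y at the origin
- can_opener_pad: fixed cork pad 180 x 84 x 4 mm in the drawer, top 11 mm above the worktop, with a dark flat silhouette of the can opener. Origin: on its underside below where that tool's own origin belongs; silhouette's head along +x. The three pads lie about 93 mm apart in changing order in a fixed mint drawer: inside 208 x 288 mm, walls 50 mm, front panel 72 mm high
- bottle_opener_pad: fixed cork pad 180 x 84 x 4 mm in the drawer, top 11 mm above the worktop, with a dark flat silhouette of the bottle opener (closed ring). Origin: on its underside below where that tool's own origin belongs; silhouette's head along +x. Walls of the drawer are 50 mm high and at least 45 mm from a pad's centre line
- jar_key_pad: fixed cork pad 180 x 84 x 4 mm in the drawer, top 11 mm above the worktop, with a dark flat silhouette of the jar key (two prongs). Origin: on its underside below where that tool's own origin belongs; silhouette's head along +x. Walls of the drawer are 50 mm high and at least 45 mm from a pad's centre line
- case: fixed wooden case with lid on the worktop beyond the row of tools: outside 104 (x) x 148 (y) x 36 mm without the 7 mm lid, walls and floor 5, inside 94 x 138, 31 deep. Origin: centre of its underside; x from the opening front to the hinge (within 0.15 rad of world +x), z up. The corkscrew fits with its x along the case's y, either way round
- case_lid (a joint): angle of the case's lid, rad: 0 shut, growing as it opens upward, stop at 2.0. Hinge line along case y at case x = +52 mm, z = 36.5 mm. Stiff hinge (0.08 N m, about 1 N at the tab): the lid stays where it is left
- case_lid_tab (a point): point on the dark tab of the lid's front edge (tab 16 mm wide along y, 7 thick, 32 out from the edge), 20 mm out from the edge; shut: case x = -72, z = 40 mm. Pinch it from above across y, tool upright: it pivots between the fingers as the lid swings. Fingertips at most 10 mm below this point clear the lid's edge when it stands. Axes turn with the lid, shut as the case's
Not all that is in view belongs to the job. Leave any blue or turquoise look-alike of the can_opener alone. There is more than one size of the bottle_opener; the one meant has the size given above.

How it is judged:
By the outcome, as a careful person would: the job done as asked, in the order asked, and still so for the second after the job is handed in, with the robot touching nothing.
It also fails if it takes over 134 s, if anything falls off the work surface, if the arm or the gripper's body presses on something with over 40 N, if the wrist force passes 120 N, or if a joint passes its speed limit or range.

## Working session

There is one attempt and no reset: what is moved stays moved. The work goes in short steps, Python scripts to look and compute and a shell command to move; the robot and the scene stay as the last step left them, time stands still between calls to the robot, and variables do not carry over. Pictures are saved under pics/ and viewed, at most 14 in all, crops included, and the job is handed in when it is done.

```bash
ls; mkdir -p pics; cat > h.py <<'E'
import numpy as np, cv2
from rig import arm
from scipy.spatial.transform import Rotation as Rot
def f(p): return p["frame"].shape[0]/2/np.tan(np.radians(p["fovy"])/2)
def cam(p,obs=None):
    if "R" in p: R=np.array(p["R"]);return R.T,-R.T@np.array(p["t"])
    T=np.array(p["tool_from_camera"]);Rt=Rot.from_euler('xyz',obs["eef_rot"]).as_matrix()
    return Rt@T[:3,:3],Rt@T[:3,3]+obs["eef_pos"]
def ray(p,c,obs=None):
    R,o=cam(p,obs);F=f(p);return R@np.array([(c[0]-p["cx"])/F,(c[1]-p["cy"])/F,1]),o
def at_z(p,c,z,obs=None):
    d,o=ray(p,c,obs);return o+d*(z-o[2])/d[2]
def cloud(p,mask,obs=None):
    R,o=cam(p,obs);F=f(p);v,u=np.nonzero(mask&(p["z_map"]>0));z=p["z_map"][v,u]
    return np.stack([(u-p["cx"])/F*z,(v-p["cy"])/F*z,z],1)@R.T+o
def save(p,n,crop=None,s=1):
    im=p["frame"][...,::-1]
    if crop: im=im[crop[1]:crop[3],crop[0]:crop[2]]
    cv2.imwrite("pics/"+n,cv2.resize(im,None,fx=s,fy=s,interpolation=cv2.INTER_CUBIC))
def to_rows(target,yaw,obs=None):
    """rows units for target TCP pos and tool-x yaw (tool down), from measured pose"""
    o=obs or arm.get_obs();R=Rot.from_euler('xyz',o["eef_rot"]).as_matrix()
    d=R.T@(np.array(target)-o["eef_pos"])/0.03
    y0=np.arctan2(R[1,0],R[0,0]);t=-(yaw-y0);t=(np.degrees(t)+90)%180-90
    return np.round(d,2),round(t,1)
E
python3 - <<'E'
from h import *
o=arm.get_obs();print(o)
for n in("top","side"):
    p=arm.capture(n);save(p,n+"0.png",s=1.4)
    print(n,p["fovy"],np.round(cam(p)[1],3))
    for k in("can_opener","bottle_opener","jar_key","corkscrew","can_opener_pad","bottle_opener_pad","jar_key_pad","case","case_lid_tab"):
        for kind in("regions_of","place_of"):
            for r in getattr(arm,kind)(k,p)[:4]:
                c=r["centre"];print(k,kind,round(r["score"],2),np.round(c),np.round(at_z(p,c,0.01),3)[:2], r["mask"].sum() if "mask" in r else "")
E
```

```text
pics
{'time': 0.0, 'qpos': array([ 1.12029506,  0.60012655, -0.00258597,  1.60015477,  0.00181508,
        0.9429012 , -0.07979576]), 'joint_velocities': array([-2.44845570e-04,  2.28275896e-04, -5.91629082e-04, -1.31897089e-03,
        1.11635727e-03,  1.02214305e-03,  6.12820185e-06]), 'effort': array([-4.04622951e-04, -7.76455951e+01,  1.56433962e+00, -2.58012897e+01,
        1.21746227e-02,  9.00682120e-03, -2.48836983e-05]), 'eef_pos': array([ 0.26456507, -0.67447979,  0.23040643]), 'eef_rot': array([-3.14001071e+00,  1.33289743e-04,  3.73908302e-01]), 'contact_force': array([ 1.09876765, -0.27129907, -0.39446237]), 'torque': array([ 0.03920786, -0.01634707, -0.00982563]), 'grasp_force': 0.0, 'opening': 0.08548871266667549}
top 53.90960862269767 [ 0.384 -0.03   1.051]
can_opener regions_of 0.95 [266. 159.] [ 0.635 -0.004] 773
can_opener regions_of 0.74 [282. 228.] [ 0.459 -0.046] 713
can_opener regions_of 0.7 [202. 269.] [0.355 0.153] 739
can_opener place_of 0.97 [273. 158.] [ 0.64  -0.022] 
can_opener place_of 0.8 [198. 269.] [0.354 0.162] 
can_opener place_of 0.78 [283. 222.] 
[... 2205 characters left out ...]
0.] [ 0.485 -0.406] 
corkscrew place_of 0.6 [313. 158.] [0.616 0.248] 
can_opener_pad regions_of 0.95 [306. 171.] [0.588 0.188] 698
can_opener_pad place_of 0.62 [316. 176.] [0.614 0.166] 
bottle_opener_pad regions_of 0.97 [303. 156.] [0.587 0.255] 1160
bottle_opener_pad place_of 0.78 [312. 156.] [0.615 0.257] 
jar_key_pad regions_of 0.83 [302. 138.] [0.593 0.343] 984
jar_key_pad place_of 0.63 [309. 138.] [0.616 0.344] 
case regions_of 0.93 [356. 272.] [ 0.662 -0.167] 3177
case place_of 0.76 [355. 279.] [ 0.655 -0.185] 
case_lid_tab regions_of 0.97 [356. 270.] [ 0.664 -0.16 ] 2726
case_lid_tab regions_of 0.64 [299. 138.] [0.585 0.347] 934
case_lid_tab place_of 0.91 [324. 271.] [ 0.589 -0.159]
```

View images.

View pics/top0.png

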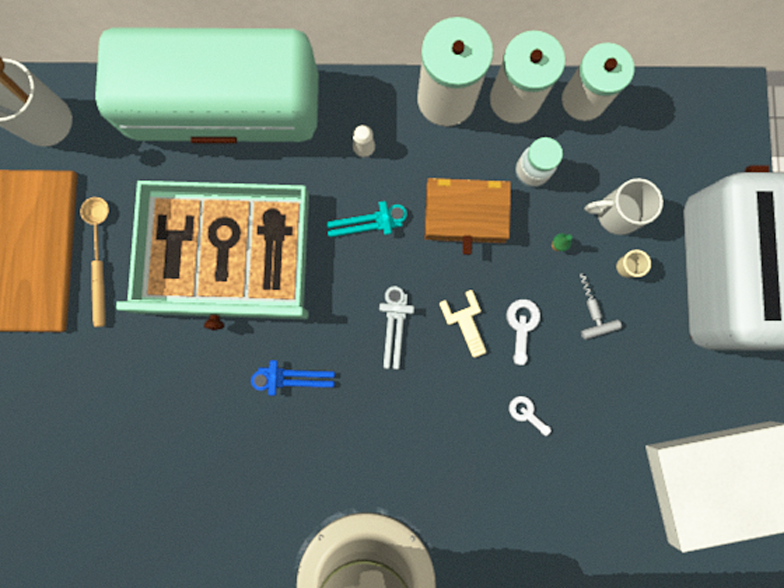

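View pics/side0.png

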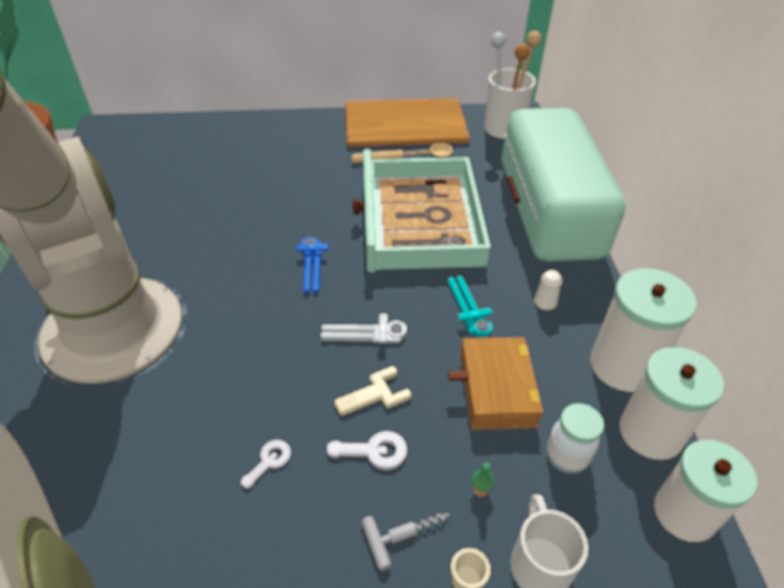

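```bash
cat >> h.py <<'E'
def plan(wps,start=None):
    """wps: (pos,yaw,label). prints calls (<=5 rows each)"""
    o=arm.get_obs();R=Rot.from_euler('xyz',o["eef_rot"]).as_matrix()
    p,y=(np.array(o["eef_pos"]),np.arctan2(R[1,0],R[0,0])) if start is None else start
    for t,yaw,lab in wps:
        t=np.array(t,float);dy=(yaw-y+np.pi/2)%np.pi-np.pi/2
        n=int(np.ceil(max(np.linalg.norm(t-p)/0.0405,abs(np.degrees(dy))/7,1)))
        nc=int(np.ceil(n/5));k=int(np.ceil(n/nc))
        for i in range(nc):
            d=(t-p)/nc;Rt=np.array([[np.cos(y),np.sin(y),0],[np.sin(y),-np.cos(y),0],[0,0,-1]])
            print(lab,i,"|",k,"rows:",*np.round(Rt.T@d/0.03,2),round(-np.degrees(dy)/nc,1))
            y+=dy/nc
            p=p+d
E
python3 - <<'E'
from h import *
p=arm.capture("wrist");print(p["fovy"],p["cx"],p["cy"],np.round(p["tool_from_camera"],3))
plan([((.46,-.23,.33),0,"view")])
E
```

```text
64.66148698612898 280.4044261842297 210.26221923353293 [[ 0.001 -0.961 -0.278  0.07 ]
 [ 1.     0.     0.001 -0.001]
 [-0.001 -0.278  0.961 -0.142]
 [ 0.     0.     0.     1.   ]]
view 0 | 5 rows: 3.82 -3.81 -1.1 7.1
view 1 | 5 rows: 2.21 -2.84 -0.73 7.1
view 2 | 5 rows: 1.23 -2.06 -0.49 7.1
```

```bash
sed -i 's/        for i in range(nc):/        d=(t-p)\/nc\n        for i in range(nc):/; s/            d=(t-p)\/nc;Rt=/            Rt=/' h.py
python3 - <<'E'
from h import *
plan([((.53,-.22,.22),0,"view")])
E
```

```text
view 0 | 5 rows: 4.59 -3.63 0.13 7.1
view 1 | 5 rows: 4.1 -4.17 0.13 7.1
view 2 | 5 rows: 3.55 -4.65 0.13 7.1
```

```bash

python3 -m pendant '4.6 -3.6 0.1 7.1;4.6 -3.6 0.1 7.1;4.6 -3.6 0.1 7.1;4.6 -3.6 0.1 7.1;4.6 -3.6 0.1 7.1' && python3 -m pendant '4.1 -4.2 0.1 7.1;4.1 -4.2 0.1 7.1;4.1 -4.2 0.1 7.1;4.1 -4.2 0.1 7.1;4.1 -4.2 0.1 7.1' && python3 -m pendant '3.6 -4.6 0.1 7.1;3.6 -4.6 0.1 7.1;3.6 -4.6 0.1 7.1;3.6 -4.6 0.1 7.1;3.6 -4.6 0.1 7.1' && python3 -m pendant '0 0 0 0;0 0 0 0'
python3 - <<'E'
from h import *
o=arm.get_obs();print(o["time"],o["eef_pos"],o["eef_rot"])
p=arm.capture("wrist");save(p,"w1.png",s=1.4)
np.savez("w1.npz",z=p["z_map"])
for k in("can_opener","bottle_opener","jar_key","corkscrew"):
    for r in arm.place_of(k,p)[:3]:
        c=r["centre"];print(k,round(r["score"],2),np.round(c),np.round(at_z(p,c,0.01,o),4)[:2])
    for r in arm.regions_of(k,p)[:2]:
        P=cloud(p,r["mask"],o);q=P[P[:,2]>0.004];print(" mask",r["mask"].sum(),round(r["score"],2),np.round(q.mean(0),4) if len(q) else "",np.round(np.percentile(q,[1,99],0),3).tolist())
        w,V=np.linalg.eigh(np.cov(q[:,:2].T));v=V[:,1]*np.sign(V[0,1]);print("  yaw",np.arctan2(v[1],v[0]),"len",np.ptp(q[:,:2]@v))
E
```

```text
time: 2.37
eef_pos: [0.3586, -0.5173, 0.2283]
eef_rot: [-3.139, -0.003, 0.257]
contact_force: [1.3, 1.5, 0.3]
opening: 0.0854
grasp_force: 0.0
time: 2.78
eef_pos: [0.4459, -0.3649, 0.2253]
eef_rot: [-3.139, -0.002, 0.134]
contact_force: [0.9, 0.5, -0.4]
opening: 0.0853
grasp_force: 0.0
time: 3.2
eef_pos: [0.5356, -0.2139, 0.2222]
eef_rot: [-3.139, -0.002, 0.01]
contact_force: [0.7, 0.7, 0.2]
opening: 0.0852
grasp_force: 0.0
time: 3.37
eef_pos: [0.5317, -0.2211, 0.2222]
eef_rot: [3.141, 0.0, 0.004]
contact_force: [-0.0, -0.6, 0.6]
opening: 0.085
grasp_force: 0.0
3.3667 [ 0.53165175 -0.22106741  0.22224052] [3.14120548e+00 2.79593145e-04 3.50767434e-03]
can_opener 0.93 [84. 76.] [ 0.6368 -0.0256]
can_opener 0.77 [134. 233.] [ 0.4716 -0.0556]
 mask 965 0.95 [0.3571 0.0943 0.0117] [[0.338, 0.06, 0.004], [0.365, 0.126, 0.012]]
  yaw -1.0354460489625952 len 0.3417549582180839
 mask 4732 0.83 [ 0.6398 -0.0132  0.0137] [[0.613, -0.064, 0.005], [0.669, 0.06, 0.024]]
  yaw -1.335863846105684 len 0.14005615367440286
bottle_opener 0.56 [327. 234.] [ 0.4715 -0.2741]
 mask 671 0.8 [ 0.3109 -0.2724  0.0112] [[0.276, -0.31, 0.004], [0.54, -0.231, 0.294]]
  yaw 0.22029266690000876 len 0.28010921944249323
 mask 2316 0.75 [ 0.4496 -0.2756  0.0089] [[0.383, -0.304, 0.005], [0.495, -0.251, 0.011]]
  yaw -0.07537435485542418 len 0.1165173744149059
jar_key 0.96 [228. 229.] [ 0.477  -0.1629]
 mask 2614 0.57 [ 0.4561 -0.1758  0.0115] [[0.399, -0.206, 0.005], [0.51, -0.132, 0.014]]
  yaw 0.396930069671105 len 0.11415042937245529
corkscrew 0.84 [439. 222.] [ 0.4859 -0.3995]
 mask 1762 0.66 [ 0.4662 -0.408   0.013 ] [[0.431, -0.447, 0.005], [0.54, -0.383, 0.017]]
  yaw 0.28900450917288834 len 0.11572465892110795
 mask 2518 0.33 [ 0.4563 -0.176   0.0116] [[0.399, -0.206, 0.005], [0.51, -0.133, 0.014]]
  yaw 0.39964779232234793 len 0.11386902552393141
```

View pics/w1.png

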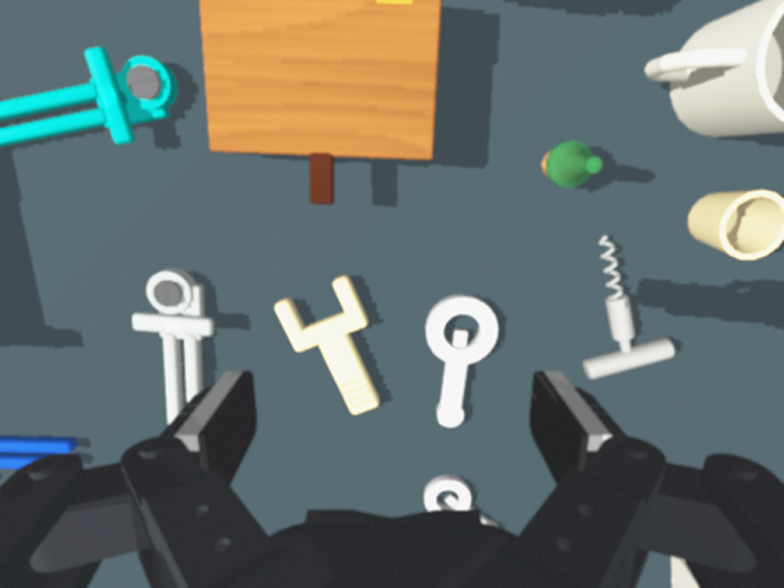

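```bash
cat >> h.py <<'E'
def pose(p,o,guess,hx,ends,zmin=.005,zmax=.03,rad=.12):
    """guess x,y,yaw; hx: local x range of symmetric handle; ends: expected (min,max) x extents"""
    P=cloud(p,np.ones(p["z_map"].shape,bool),o);P=P[(P[:,2]>zmin)&(P[:,2]<zmax)]
    P=P[np.hypot(*(P[:,:2]-guess[:2]).T)<rad]
    x,y,a=guess
    for _ in range(8):
        c,s=np.cos(a),np.sin(a);L=(P[:,:2]-[x,y])@np.array([[c,-s],[s,c]])
        m=(L[:,0]>hx[0])&(L[:,0]<hx[1])&(abs(L[:,1])<hx[2]);B=np.linspace(hx[0],hx[1],9);mid=[]
        for b0,b1 in zip(B,B[1:]):
            q=L[m&(L[:,0]>=b0)&(L[:,0]<b1),1]
            if len(q)>6: mid.append(((b0+b1)/2,(np.percentile(q,3)+np.percentile(q,97))/2,np.percentile(q,97)-np.percentile(q,3)))
        M=np.array(mid);k,b=np.polyfit(M[:,0],M[:,1],1)
        a+=np.arctan(k);x-=s*b;y+=c*b
        near=L[(abs(L[:,1])<.036)&(L[:,0]>ends[0]-.015)&(L[:,0]<ends[1]+.015)]
        lo,hi=np.percentile(near[:,0],[.3,99.7])
        dx=[lo-ends[0],hi-ends[1]];sh=ends[2]@np.array(dx);x+=c*sh;y+=s*sh
    return np.round([x,y,a],4),"w",np.round(M[:,2].mean(),4),"dx",np.round(dx,4),"ztop",np.round(np.percentile(near[:,2],98) if near.shape[1]>2 else np.percentile(P[:,2],98),4)
E
python3 - <<'E'
from h import *
o=arm.get_obs();p=arm.capture("wrist");h=np.array([.5,.5])
print("can",*pose(p,o,(.4716,-.0556,0),(-.07,-.006,.022),(-.1,.048,np.array([0,1.]))))
print("bot",*pose(p,o,(.4715,-.2741,-.07),(-.08,-.032,.018),(-.088,.0285,h)))
print("jar",*pose(p,o,(.478,-.164,.4),(-.08,-.02,.022),(-.085,.030,h)))
print("cork",*pose(p,o,(.4859,-.3995,.2),(-.018,.06,.014),(-.0465,.068,h)))
save(p,"c1.png",(80,140,400,380),2.4)
R=arm.regions_of("case",p)
print([ (r["score"],r["mask"].sum()) for r in R])
P=cloud(p,np.ones(p["z_map"].shape,bool),o);m=(P[:,2]>.036)&(P[:,2]<.05)&(P[:,0]>.57)&(P[:,0]<.8)&(P[:,1]>-.3)&(P[:,1]<-.05)
Q=P[m];t=Q[(Q[:,0]<.62)];print("case pts",np.percentile(Q,[.5,50,99.5],0).round(4).tolist())
# front edge: min x per y bin
ys=np.arange(-.26,-.09,.006)
for b in ys:
    q=Q[(Q[:,1]>=b)&(Q[:,1]<b+.006)]
    if len(q)>5: print(round(b+.003,3),q[:,0].min().round(4),end="; ")
for r in arm.place_of("case_lid_tab",p)[:2]: print("\ntab",r["score"],r["centre"],at_z(p,r["centre"],.0435,o).round(4))
E
```

```text
can [ 0.467  -0.0517 -0.1881] w 0.0238 dx [ 0.0184 -0.    ] ztop 0.0237
bot [ 0.4682 -0.277  -0.0753] w 0.0172 dx [ 0.0007 -0.0007] ztop 0.0136
jar [ 0.4749 -0.1671  0.3929] w 0.0239 dx [ 0.001 -0.001] ztop 0.0234
cork [ 0.4799 -0.4044  0.2957] w 0.0119 dx [ 0.0011 -0.0011] ztop 0.029
[(0.61, np.int64(19054))]
case pts [[0.5774, -0.2481, 0.0406], [0.6506, -0.1753, 0.0427], [0.6942, -0.1022, 0.0447]]
-0.251 0.6242; -0.245 0.6021; -0.239 0.602; -0.233 0.602; -0.227 0.6029; -0.221 0.6029; -0.215 0.6029; -0.209 0.6029; -0.203 0.6029; -0.197 0.6038; -0.191 0.6038; -0.185 0.6037; -0.179 0.5725; -0.173 0.5725; -0.167 0.5724; -0.161 0.6046; -0.155 0.6046; -0.149 0.6055; -0.143 0.6055; -0.137 0.6054; -0.131 0.6055; -0.125 0.6055; -0.119 0.6063; -0.113 0.6063; -0.107 0.6063; -0.101 0.6063;
```

View pics/c1.png

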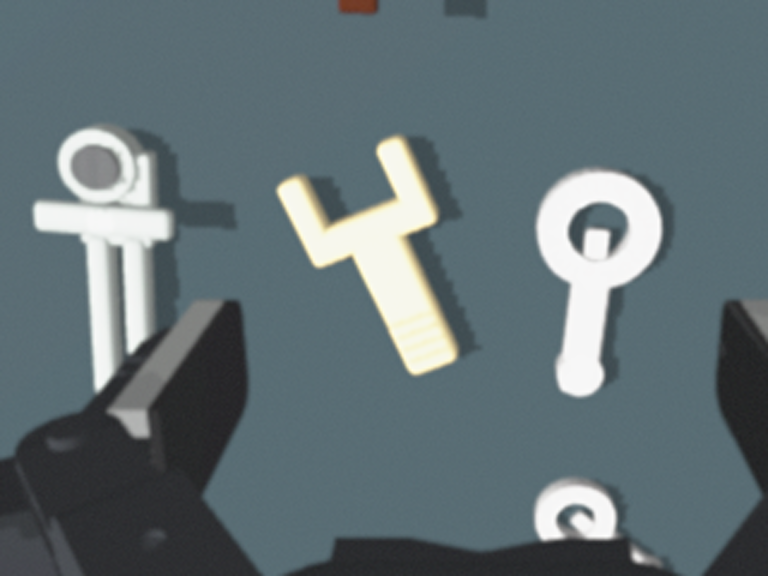

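```bash
python3 - <<'E'
from h import *
plan([((.584,-.173,.085),-.031,"above"),((.584,-.173,.032),-.031,"down")])
a=-.031;px=None
for th in np.radians([0,20,40,60,80,100,108]):
    x=-124*np.cos(th)+3.5*np.sin(th)+124; z=124*np.sin(th)+3.5*np.cos(th)-3.5
    print(round(np.degrees(th)),round(x/30,2),round(-z/30,2), "step",None if px is None else np.round([(x-px)/30,-(z-pz)/30],2));px,pz=x,z
E
```

```text
above 0 | 4 rows: 1.75 -1.6 4.57 1.9
down 0 | 2 rows: 0.0 0.0 1.77 -0.0
0 0.0 -0.0 step None
20 0.29 -1.41 step [ 0.29 -1.41]
40 1.04 -2.63 step [ 0.75 -1.22]
60 2.17 -3.52 step [ 1.13 -0.89]
80 3.53 -3.97 step [ 1.36 -0.45]
100 4.97 -3.93 step [1.44 0.04]
108 5.52 -3.78 step [0.56 0.16]
```

```bash

python3 -m pendant '1.75 -1.6 4.57 1.9;1.75 -1.6 4.57 1.9;1.75 -1.6 4.57 1.9;1.75 -1.6 4.57 1.9;1.75 -1.6 4.57 1.9' 42 30 >/dev/null && python3 -m pendant '0 0 0.8 0;0 0 1.77 0;0 0 1.77 0;0 0 1.77 0' && python3 -m pendant '0 0 0 0;0 0 0 0;0 0 0 0;0 0 0 0;0 0 0 0' 5 30
```

```text
time: 4.72
eef_pos: [0.5831, -0.1734, 0.0322]
eef_rot: [-3.142, 0.002, -0.032]
contact_force: [-0.6, 0.1, -0.6]
opening: 0.042
grasp_force: 0.0
time: 5.13
eef_pos: [0.5849, -0.1726, 0.0342]
eef_rot: [-3.141, -0.003, -0.031]
contact_force: [-0.8, 2.4, 5.3]
opening: 0.0149
grasp_force: 31.6
```

```bash

python3 -m pendant '0.08 0 -0.72 0;0.29 0 -1.41 0;0.61 0 -2.05 0;1.04 0 -2.63 0;1.57 0 -3.12 0' && python3 -m pendant '0.6 0 -0.4 0;1.26 0 -0.69 0;1.96 0 -0.85 0;2.68 0 -0.9 0;3.4 0 -0.81 0' && python3 -m pendant '0.3 0 0.07 0;0.55 0 0.15 0;0.55 0 0.15 0;0.55 0 0.15 0'
python3 - <<'E'
from h import *
p=arm.capture("side");save(p,"s2.png",(200,80,560,420),1.7)
E
```

```text
time: 5.55
eef_pos: [0.6311, -0.174, 0.1284]
eef_rot: [-3.141, -0.001, -0.031]
contact_force: [1.8, 0.2, -8.2]
opening: 0.015
grasp_force: 29.3
time: 5.97
eef_pos: [0.7346, -0.1775, 0.1543]
eef_rot: [3.142, -0.004, -0.031]
contact_force: [-0.9, 1.7, 6.8]
opening: 0.0144
grasp_force: 29.1
time: 6.3
eef_pos: [0.7531, -0.1781, 0.1502]
eef_rot: [3.141, -0.009, -0.031]
contact_force: [2.8, 1.4, 11.2]
opening: 0.0131
grasp_force: 29.4
```

View pics/s2.png

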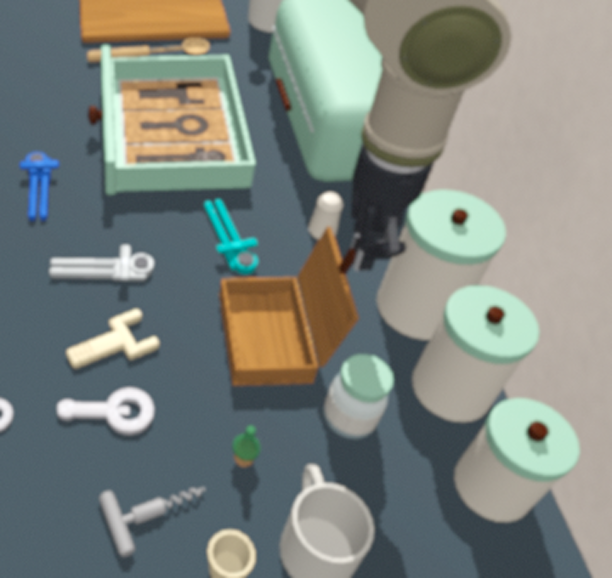

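```bash
python3 - <<'E'
from h import *
plan([((.753,-.178,.22),-.031,"up"),((.480,-.404,.14),.296,"hover")])
E
```

```text
up 0 | 2 rows: 0.0 -0.0 -2.32 0.0
hover 0 | 5 rows: -4.43 3.91 1.33 -9.4
hover 1 | 5 rows: -5.01 3.13 1.33 -9.4
```

```bash

python3 -m pendant '0 0 0 0;0 0 0 0;0 0 0 0' 45 >/dev/null && python3 -m pendant '0 0 -1 0;0 0 -2.32 0;0 0 -2.32 0' >/dev/null && python3 -m pendant '-4.43 3.91 1.33 -9.4;-4.43 3.91 1.33 -9.4;-4.43 3.91 1.33 -9.4;-4.43 3.91 1.33 -9.4;-4.43 3.91 1.33 -9.4' 60 >/dev/null && python3 -m pendant '-5.01 3.13 1.33 -9.4;-5.01 3.13 1.33 -9.4;-5.01 3.13 1.33 -9.4;-5.01 3.13 1.33 -9.4;-5.01 3.13 1.33 -9.4' >/dev/null && python3 -m pendant '0 0 0 0;0 0 0 0;0 0 0 0'
python3 - <<'E'
from h import *
o=arm.get_obs();p=arm.capture("wrist");save(p,"w3.png")
h=np.array([.5,.5])
for r in arm.place_of("corkscrew",p)[:2]: print(r["score"],r["centre"],at_z(p,r["centre"],.0085,o).round(4))
print("cork",*pose(p,o,(.48,-.4044,.29),(-.018,.018,.014),(-.0465,.068,h)))
print("cork",*pose(p,o,(.48,-.4044,.29),(-.018,.06,.014),(-.0465,.068,h)))
plan([((.48,-.4044,.06),.29,"down")])
P=cloud(p,np.ones(p["z_map"].shape,bool),o);m=np.hypot(P[:,0]-.44,P[:,1]+.42)<.1;print(np.percentile(P[m][:,2],[2,10,30,50]).round(4))
E
```

```text
time: 7.93
eef_pos: [0.4776, -0.4035, 0.1355]
eef_rot: [3.142, -0.001, 0.298]
contact_force: [-0.1, -0.1, 0.1]
opening: 0.0599
grasp_force: 0.0
0.88 [281.1, 194.8] [ 0.4829 -0.4022  0.0085]
0.43 [133.6, 165.9] [ 0.4707 -0.2807  0.0085]
cork [ 0.4801 -0.4051  0.2947] w 0.0157 dx [ 0.0007 -0.0007] ztop 0.0286
cork [ 0.4802 -0.4051  0.3083] w 0.0125 dx [ 0.0007 -0.0007] ztop 0.0286
down 0 | 2 rows: 0.05 0.06 2.52 0.5
[-0.0019 -0.0012 -0.0003  0.1892]
```

View pics/w3.png

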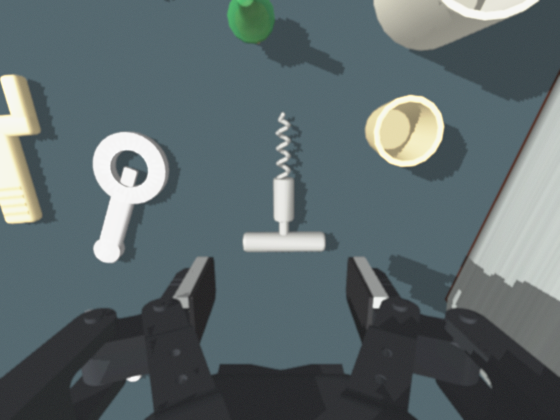

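```bash

python3 -m pendant '0.1 0.05 1.3 0;0.1 0.05 2.6 0;0.1 0.05 3.7 0;0.1 0.05 4.35 0;0.1 0.05 4.35 0' 40 40 && python3 -m pendant '0 0 0 0;0 0 0 0;0 0 0 0;0 0 0 0;0 0 0 0' 3 40 && python3 -m pendant '0 0 -1 0;0 0 -2 0;0 0 -3.2 0;0 0 -3.8 0;0 0 -3.8 0'
python3 - <<'E'
from h import *
plan([((.6557,-.1865,.12),-.031+np.pi/2,"x")])
o=arm.get_obs();p=arm.capture("wrist");save(p,"w4.png",(150,90,430,330),2)
E
```

```text
time: 8.45
eef_pos: [0.4797, -0.4022, 0.0009]
eef_rot: [-3.137, 0.003, 0.3]
contact_force: [-0.5, 0.4, 0.2]
opening: 0.04
grasp_force: 0.0
time: 8.87
eef_pos: [0.4804, -0.4051, 0.0061]
eef_rot: [3.14, -0.001, 0.297]
contact_force: [1.0, -0.5, 0.0]
opening: 0.0148
grasp_force: 40.7
time: 9.28
eef_pos: [0.4816, -0.4064, 0.124]
eef_rot: [3.135, -0.005, 0.297]
contact_force: [0.6, -0.3, -1.7]
opening: 0.0153
grasp_force: 40.7
x 0 | 4 rows: 2.56 -1.77 0.04 -23.7
x 1 | 4 rows: 3.06 -0.59 0.04 -23.7
x 2 | 4 rows: 3.04 0.69 0.04 -23.7
```

View pics/w4.png

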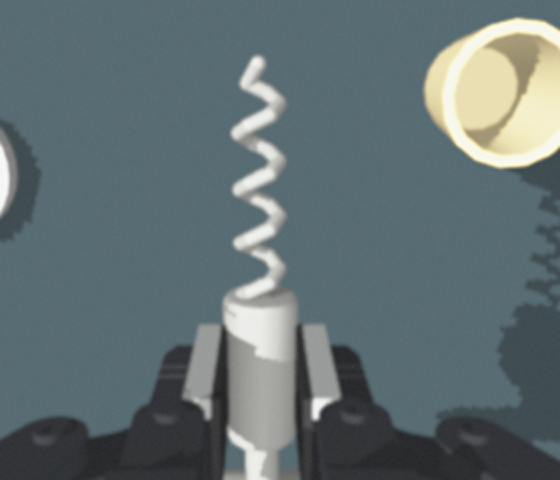

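```bash

python3 -m pendant '0.64 -0.44 0 -6;1.28 -0.88 0 -12;1.9 -1.3 0 -18;2.56 -1.77 0 -23.7' >/dev/null && python3 -m pendant '0.75 -0.15 0 -6;1.5 -0.3 0 -12;2.3 -0.45 0 -18;3.06 -0.59 0 -23.7' >/dev/null && python3 -m pendant '0.75 0.17 0 -6;1.5 0.35 0 -12;2.3 0.5 0 -18;3.04 0.69 0 -23.7;3.04 0.69 0 -23.7' >/dev/null &&  python3 -m pendant '0 0 0 0;0 0 0 0;0 0 0 0'
python3 - <<'E'
from h import *
o=arm.get_obs();plan([((.6557,-.1865,.05),-.031+np.pi/2,"x"),((.6557,-.1865,.0115),-.031+np.pi/2,"dn")])
p=arm.capture("top")
P=cloud(p,np.ones(p["z_map"].shape,bool));
for zr in((.028,.042),):
    m=(P[:,2]>zr[0])&(P[:,2]<zr[1])&(P[:,0]>.58)&(P[:,0]<.73)&(P[:,1]>-.27)&(P[:,1]<-.08);print(m.sum(),np.percentile(P[m],[1,99],0).round(4).tolist())
save(p,"t5.png",(280,90,400,190),5)
E
```

```text
time: 10.67
eef_pos: [0.6526, -0.1861, 0.118]
eef_rot: [-3.14, 0.001, 1.536]
contact_force: [-0.3, -0.6, -1.5]
opening: 0.0152
grasp_force: 40.7
x 0 | 2 rows: -0.01 0.1 2.27 -0.2
dn 0 | 1 rows: 0.0 0.0 1.28 -0.0
358 [[0.6045, -0.2444, 0.0284], [0.7139, -0.0989, 0.0416]]
```

View pics/t5.png

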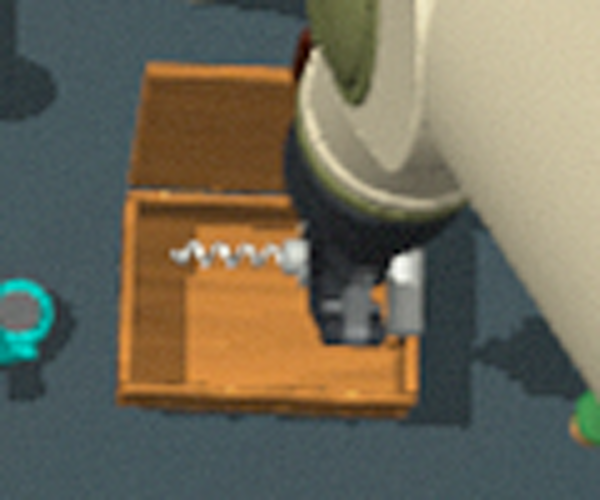

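```bash

python3 -m pendant '0.03 0.1 0.8 0;0.03 0.1 1.6 0;0.03 0.1 2.27 0;0.03 0.1 2.7 0' >/dev/null && python3 -m pendant '0 0 0.3 0;0 0 0.55 0;0 0 0.75 0;0 0 0.82 0;0 0 0.82 0'
```

```text
time: 11.47
eef_pos: [0.6569, -0.1841, 0.0132]
eef_rot: [3.142, 0.0, 1.538]
contact_force: [-0.4, 0.6, -1.6]
opening: 0.0152
grasp_force: 40.7
```

```bash

python3 -m pendant '0 0 0.04 0;0 0 0.07 0;0 0 0.07 0'; python3 -m pendant '0 0 0 0;0 0 0 0;0 0 0 0' 28 ; python3 -m pendant '0 0 -0.6 0;0 0 -1.6 0;0 0 -2.8 0;0 0 -4 0;0 0 -4 0'
python3 - <<'E'
from h import *
o=arm.get_obs();p=arm.capture("wrist");save(p,"w6.png",(90,40,470,330),1.5)
h=np.array([.5,.5])
a=-.031
tab=np.array([.656,-.174])+.0*1
print(arm.place_of("case_lid_tab",p)[:2])
plan([((.680,-.178,.25),a+np.pi/2,"up")])
E
```

```text
time: 11.72
eef_pos: [0.657, -0.1841, 0.0115]
eef_rot: [3.141, 0.0, 1.538]
contact_force: [-0.0, 0.5, -0.3]
opening: 0.015
grasp_force: 40.7
time: 11.97
eef_pos: [0.6569, -0.1841, 0.0113]
eef_rot: [3.141, 0.0, 1.538]
contact_force: [0.4, -0.6, 0.5]
opening: 0.028
grasp_force: 0.0
time: 12.38
eef_pos: [0.6604, -0.1845, 0.1384]
eef_rot: [3.132, 0.002, 1.538]
contact_force: [1.4, 0.8, 0.3]
opening: 0.0278
grasp_force: 0.0
[{'centre': [469.1, 272.0], 'score': 0.86}, {'centre': [276.0, 190.9], 'score': 0.31}]
up 0 | 3 rows: 0.24 0.73 -3.9 -0.1
```

View pics/w6.png

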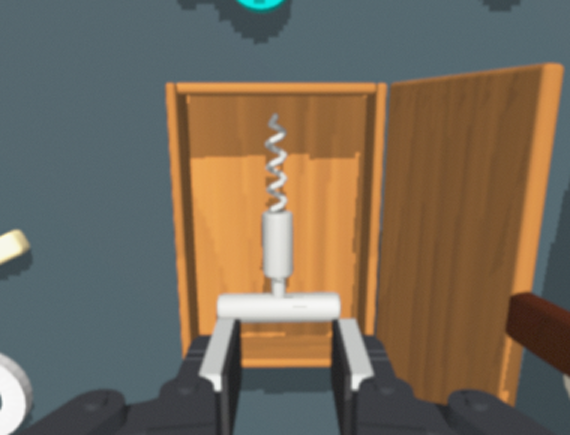

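```bash
python3 - <<'E'
from h import *
a=-.031
plan([((.70,-.178,.23),a+1.0,"up"),((.752,-.178,.23),a,"above"),((.752,-.178,.148),a,"down")])
E
```

```text
up 0 | 5 rows: 0.26 1.4 -3.23 32.6
above 0 | 5 rows: 0.49 0.71 0.0 28.6
above 1 | 5 rows: 0.77 0.39 0.0 28.6
down 0 | 3 rows: 0.0 0.0 2.73 -0.0
```

```bash

python3 -m pendant '0 0 -1.3 0;0 0.2 -2.6 7;0.1 0.7 -3.23 14;0.26 1.4 -3.23 21;0.26 1.4 -3.23 28' 45 >/dev/null && python3 -m pendant '0.1 0.2 0 7;0.3 0.4 0 14;0.49 0.71 0 21;0.49 0.71 0 28;0.49 0.71 0 35' >/dev/null && python3 -m pendant '0.2 0.1 0 7;0.4 0.2 0 14;0.6 0.3 0 21;0.77 0.39 0 27;0.77 0.39 0 27' >/dev/null && python3 -m pendant '0 0 0 0;0 0 0 0;0 0 0 0'
python3 - <<'E'
from h import *
a=-.031
plan([((.752,-.178,.148),a,"down")])
o=arm.get_obs();p=arm.capture("wrist");r=arm.place_of("case_lid_tab",p)[:1]
for q in r:
    print(q["score"],q["centre"],at_z(p,q["centre"],.155,o))
m=np.zeros(p["z_map"].shape,bool);
P=cloud(p,np.ones_like(m),o);k=(P[:,2]>.13)&(P[:,2]<.2)&(abs(P[:,1]+.178)<.04)&(P[:,0]>.7);print(np.percentile(P[k],[1,50,99],0).round(3).tolist() if k.any() else "none")
E
```

```text
time: 13.98
eef_pos: [0.7501, -0.1765, 0.2274]
eef_rot: [-3.142, 0.001, -0.031]
contact_force: [-0.1, 0.3, -0.2]
opening: 0.0452
grasp_force: 0.0
down 0 | 2 rows: 0.06 0.05 2.65 0.0
0.76 [283.2, 238.5] [ 0.7374087  -0.17801193  0.155     ]
[[0.731, -0.21, 0.134], [0.853, -0.163, 0.173], [0.877, -0.138, 0.187]]
```

```bash
python3 - <<'E'
from h import *
o=arm.get_obs();p=arm.capture("wrist");save(p,"w7.png",(130,110,430,350),2.2)
F=p["frame"].astype(int);m=(F[...,0]>45)&(F[...,0]<170)&(F[...,0]>2*F[...,1])&(F[...,0]>2*F[...,2])
P=cloud(p,m,o);P=P[(P[:,2]>.1)&(abs(P[:,1]+.178)<.03)];print(len(P))
for z in np.arange(.12,.18,.006):
    q=P[(P[:,2]>=z)&(P[:,2]<z+.006)]
    if len(q)>3: print(z.round(3),len(q),q.min(0).round(4),q.max(0).round(4))
E
```

```text
3
```

View pics/w7.png

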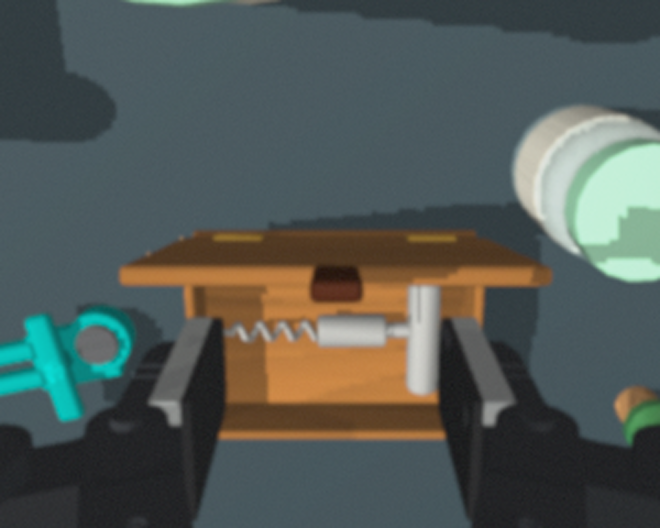

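```bash
python3 - <<'E'
from h import *
o=arm.get_obs();p=arm.capture("wrist")
for v in range(222,256,3):
    m=np.zeros(p["z_map"].shape,bool);m[v,280:287]=1;q=cloud(p,m,o);print(v,q.mean(0).round(4) if len(q) else 0,p["frame"][v,283])
E
```

```text
222 [ 0.7235 -0.1782  0.0757] [79 57 34]
225 [ 0.7287 -0.1782  0.0998] [77 53 31]
228 [ 0.733  -0.1782  0.1198] [80 56 34]
231 [ 0.7367 -0.1781  0.1372] [52 36 23]
234 [ 0.7398 -0.1781  0.1521] [40 20 14]
237 [ 0.7426 -0.1781  0.1654] [54 32 21]
240 [ 0.7414 -0.178   0.1678] [89 47 34]
243 [ 0.7393 -0.1779  0.1677] [92 47 32]
246 [ 0.7373 -0.1779  0.168 ] [97 55 32]
249 [ 0.6664 -0.1771  0.0043] [182 120  64]
252 [ 0.6625 -0.177   0.0042] [135  97  67]
255 [ 0.6637 -0.177   0.0156] [137 138 135]
```

```bash

python3 -m pendant '-0.47 0.05 0.9 0;-0.47 0.05 1.8 0;-0.47 0.05 2.4 0;-0.47 0.05 2.6 0;-0.47 0.05 2.6 0' && python3 -m pendant '0 0 0 0;0 0 0 0;0 0 0 0;0 0 0 0;0 0 0 0' 5 30 && python3 -m pendant '-0.72 0 -0.11 0;-1.44 0 -0.09 0;-2.14 0 0.05 0;-2.81 0 0.31 0;-3.43 0 0.69 0' && python3 -m pendant '-0.54 0 0.47 0;-0.99 0 1.04 0;-1.34 0 1.67 0;-1.57 0 2.35 0;-1.66 0 2.92 0' && python3 -m pendant '-0.02 0 0.2 0;-0.02 0 0.29 0;-0.02 0 0.33 0;-0.02 0 0.35 0'
```

```text
time: 14.6
eef_pos: [0.7357, -0.1772, 0.1483]
eef_rot: [-3.141, 0.003, -0.033]
contact_force: [-0.6, -0.4, -0.2]
opening: 0.045
grasp_force: 0.0
time: 15.02
eef_pos: [0.7377, -0.1775, 0.1517]
eef_rot: [3.141, -0.003, -0.033]
contact_force: [1.1, 1.4, 6.2]
opening: 0.0148
grasp_force: 31.5
time: 15.43
eef_pos: [0.6341, -0.1741, 0.1317]
eef_rot: [3.141, -0.004, -0.033]
contact_force: [0.1, 0.1, 4.2]
opening: 0.015
grasp_force: 32.9
time: 15.85
eef_pos: [0.5797, -0.1722, 0.0409]
eef_rot: [-3.141, 0.006, -0.034]
contact_force: [-8.7, -0.1, 4.7]
opening: 0.0148
grasp_force: 36.3
time: 16.18
eef_pos: [0.5787, -0.1722, 0.0302]
eef_rot: [-3.141, 0.009, -0.034]
contact_force: [-12.2, -0.1, 2.9]
opening: 0.015
grasp_force: 37.1
```

```bash

python3 -m pendant '0 0 0 0;0 0 0 0;0 0 0 0' 45 >/dev/null && python3 -m pendant '0 0 -1 0;0 0 -1.6 0;0 0 -1.6 0' > /dev/null && python3 -m pendant '0.6 0 0 0;1.2 0 0 0;1.2 0 0 0;1.2 0 0 0;1.2 0 0 0' 0 && python3 -m pendant '0 0 0.5 0;0 0 0.9 0;0 0 1.05 0;0 0 1.05 0'
python3 - <<'E'
from h import *
p=arm.capture("side");P=cloud(p,np.ones(p["z_map"].shape,bool));Q=P[(P[:,2]>.03)&(P[:,2]<.09)&(P[:,0]>.60)&(P[:,0]<.71)&(P[:,1]<-.10)&(P[:,1]>-.25)]
for x in(.60,.62,.64,.66,.68,.70):
    q=Q[(Q[:,0]>=x)&(Q[:,0]<x+.02)];print(x,np.median(q[:,2]).round(4))
E
```

```text
time: 17.1
eef_pos: [0.6187, -0.1734, 0.0787]
eef_rot: [-3.142, 0.001, -0.033]
contact_force: [-1.1, 0.5, -0.6]
opening: -0.0
grasp_force: 0.0
time: 17.43
eef_pos: [0.6179, -0.1733, 0.0461]
eef_rot: [-3.141, 0.003, -0.033]
contact_force: [0.0, -0.2, 0.1]
opening: -0.0003
grasp_force: 0.0
0.6 0.044
0.62 0.0438
0.64 0.0435
0.66 0.0431
0.68 0.0428
0.7 0.043
```

```bash

python3 -m pendant '0 0 0.06 0;0 0 0.12 0;0 0 0.16 0' && python3 -m pendant '0 0 0.05 0;0 0 0.1 0;0 0 0.1 0' && python3 -m pendant '0 0 0.05 0;0 0 0.1 0;0 0 0.1 0'
```

```text
time: 17.73
eef_pos: [0.6195, -0.1736, 0.0434]
eef_rot: [3.141, -0.001, -0.033]
contact_force: [-3.2, 0.5, 17.4]
opening: 0.0001
grasp_force: 9.0
time: 17.98
eef_pos: [0.6196, -0.1737, 0.0431]
eef_rot: [3.141, -0.001, -0.033]
contact_force: [-7.9, 3.1, 28.9]
opening: 0.0002
grasp_force: 14.9
time: 18.23
eef_pos: [0.6196, -0.1737, 0.0426]
eef_rot: [3.141, -0.002, -0.033]
contact_force: [-14.6, 3.9, 56.5]
opening: 0.0001
grasp_force: 27.8
```

```bash
python3 - <<'E'
from h import *
plan([((.6196,-.1737,.10),-.033,"up"),((.61,.24,.25),0,"drawer")])
E
```

```text
up 0 | 2 rows: -0.0 0.0 -1.91 -0.0
drawer 0 | 4 rows: -0.26 -4.59 -1.67 -0.6
drawer 1 | 4 rows: -0.21 -4.59 -1.67 -0.6
drawer 2 | 4 rows: -0.16 -4.6 -1.67 -0.6
```

```bash

python3 -m pendant '0 0 -1 0;0 0 -1.9 0;0 0 -1.9 0' 60 >/dev/null && python3 -m pendant '-0.3 -4.6 -2 -0.6;-0.3 -4.6 -2 -0.6;-0.3 -4.6 -2 -0.6;-0.3 -4.6 -2 -0.6' >/dev/null && python3 -m pendant '-0.2 -4.6 -2 -0.6;-0.2 -4.6 -2 -0.6;-0.2 -4.6 -2 -0.6;-0.2 -4.6 -2 -0.6' >/dev/null && python3 -m pendant '-0.2 -4.6 -1 -0.6;-0.2 -4.6 -1 -0.6;-0.2 -4.6 -1 -0.6;-0.2 -4.6 -1 -0.6' >/dev/null && python3 -m pendant '0 0 0 0;0 0 0 0;0 0 0 0'
python3 - <<'E'
from h import *
o=arm.get_obs();p=arm.capture("wrist");save(p,"w8.png",s=1.4)
P=cloud(p,np.ones(p["z_map"].shape,bool),o);m=(abs(P[:,0]-.59)<.08)&(abs(P[:,1]-.27)<.12);print("padz",np.median(P[m][:,2]).round(4))
for k in("can_opener_pad","bottle_opener_pad","jar_key_pad"):
    for r in arm.place_of(k,p)[:2]: print(k,r["score"],r["centre"],at_z(p,r["centre"],.011,o).round(4))
# rectify
X=np.arange(.48,.70,.0005);Y=np.arange(.11,.43,.0005)
R,t=cam(p,o);xx,yy=np.meshgrid(X[::-1],Y[::-1],indexing="ij")
C=(np.stack([xx,yy,np.full_like(xx,.011)],-1)-t)@R;F=f(p)
im=cv2.remap(p["frame"],(C[...,0]/C[...,2]*F+p["cx"]).astype(np.float32),(C[...,1]/C[...,2]*F+p["cy"]).astype(np.float32),1)
np.save("rect.npy",im);cv2.imwrite("pics/rect.png",im[...,::-1])
E
```

```text
time: 19.73
eef_pos: [0.6076, 0.2393, 0.2435]
eef_rot: [3.14, 0.0, -0.003]
contact_force: [0.2, 0.4, 0.0]
opening: 0.0598
grasp_force: 0.0
padz 0.301
can_opener_pad 0.78 [336.8, 171.7] [0.6143 0.1748 0.011 ]
bottle_opener_pad 0.97 [252.8, 173.7] [0.6122 0.2702 0.011 ]
```

View pics/rect.png

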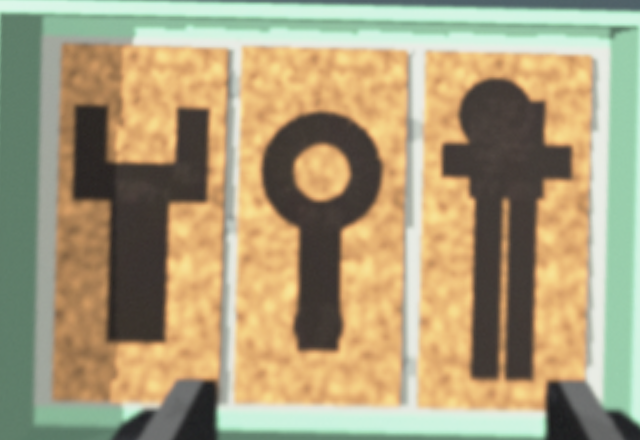

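```bash
python3 - <<'E'
import numpy as np,cv2
im=np.load("rect.npy").astype(int);X=np.arange(.48,.70,.0005)[::-1];Y=np.arange(.11,.43,.0005)[::-1]
d=(im.max(2)<105)&(im[...,0]-im[...,2]<45)
n,l,s,c=cv2.connectedComponentsWithStats(d.astype(np.uint8))
I=[i for i in range(1,n) if s[i][4]>4000 and 40<s[i][1] and s[i][1]+s[i][3]<400];
spec={"jar":((-.08,-.02),(-.085,.03)),"bot":((-.06,-.034),(-.088,.0285)),"can":((-.095,-.01),(-.1,.048))}
for i,nm in zip(sorted(I,key=lambda i:c[i][0]),("jar","bot","can")):
    v,u=np.nonzero(l==i);P=np.stack([X[v],Y[u]],1);print(nm,s[i],end=" ")
    hx,e=spec[nm];x,y,a=P[:,0].max()-e[1],Y[int(c[i][0])],-.02
    for _ in range(8):
        cs,sn=np.cos(a),np.sin(a);L=(P-[x,y])@np.array([[cs,-sn],[sn,cs]])
        M=[]
        for b in np.linspace(*hx,12):
            q=L[abs(L[:,0]-b)<.0015,1]
            if len(q)>4: M.append((b,(q.min()+q.max())/2,q.max()-q.min()))
        M=np.array(M);k,b=np.polyfit(M[:,0],M[:,1],1);a+=np.arctan(k)
        dx=[L[:,0].min()-e[0],L[:,0].max()-e[1]];sh=np.mean(dx)
        x+=cs*sh-sn*b;y+=sn*sh+cs*b
    print(np.round([x,y,a],4),"w",M[:,2].mean().round(4),"dx",np.round(dx,4))
E
```

```text
jar [   73   105   135   236 16033] [ 0.6152  0.3598 -0.0264] w 0.0277 dx [-0.0011  0.0011]
bot [  264   114   117   235 12603] [ 0.6137  0.2694 -0.0119] w 0.0189 dx [-0.0003  0.0003]
can [  444    80   126   298 18520] [ 0.6111  0.1765 -0.0231] w 0.0291 dx [-0.0003  0.0003]
```

```bash
python3 - <<'E'
from h import *
plan([((.46,-.05,.16),-.05,"hover")])
E
```

```text
hover 0 | 5 rows: -2.45 4.83 1.39 1.3
hover 1 | 5 rows: -2.33 4.88 1.39 1.3
```

```bash

python3 -m pendant '-2.45 4.83 1.39 1.3;-2.45 4.83 1.39 1.3;-2.45 4.83 1.39 1.3;-2.45 4.83 1.39 1.3;-2.45 4.83 1.39 1.3' >/dev/null && python3 -m pendant '-2.3 4.9 1.4 1.3;-2.3 4.9 1.4 1.3;-2.3 4.9 1.4 1.3;-2.3 4.9 1.4 1.3;-2.3 4.9 1.4 1.3' 70 >/dev/null && python3 -m pendant '0 0 0 0;0 0 0 0;0 0 0 0'
python3 - <<'E'
from h import *
o=arm.get_obs();p=arm.capture("wrist");save(p,"w9.png")
for r in arm.place_of("can_opener",p)[:2]: print(r["score"],r["centre"],at_z(p,r["centre"],.012,o).round(4))
for hx in((-.06,-.006,.022),(-.045,-.006,.022)): print("can",*pose(p,o,(.4716,-.0556,-.05),hx,(-.1,.048,np.array([0,1.]))))
plan([((.44,-.05,.06),-.05,"d")])
E
```

```text
time: 21.02
eef_pos: [0.4624, -0.0484, 0.1605]
eef_rot: [-3.141, -0.001, -0.046]
contact_force: [0.2, -0.3, -0.1]
opening: 0.0701
grasp_force: 0.0
0.93 [280.2, 184.9] [ 0.4718 -0.0487  0.012 ]
can [ 0.468  -0.0478 -0.0752] w 0.0269 dx [ 0.003 -0.   ] ztop 0.0238
can [ 0.4679 -0.0479 -0.0796] w 0.027 dx [0.003 0.   ] ztop 0.0238
d 0 | 3 rows: -0.74 0.1 3.35 0.3
```

View pics/w9.png

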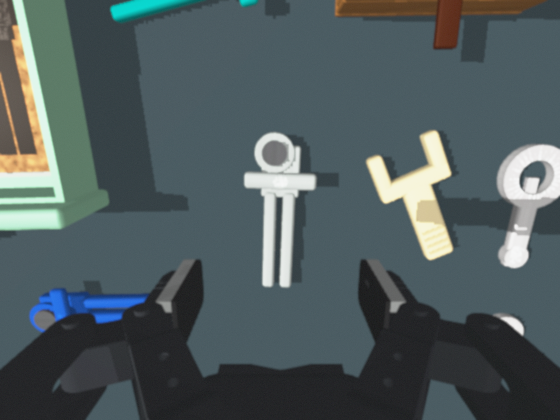

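```bash

python3 -m pendant '-0.4 -0.03 1.3 1.7;-0.76 -0.06 2.6 1.7;-0.76 -0.06 3.8 1.7;-0.76 -0.06 4.8 1.7;-0.76 -0.06 5.2 1.7' 55 60 >/dev/null && python3 -m pendant '0 0 0 0;0 0 0 0' && python3 -m pendant '0 0 0 0;0 0 0 0;0 0 0 0;0 0 0 0;0 0 0 0' 10 60 && python3 -m pendant '0 0 -1 0;0 0 -2 0;0 0 -3.2 0;0 0 -4 0;0 0 -4 0'
python3 - <<'E'
from h import *
plan([((.581,.177,.135),-.022,"x")])
o=arm.get_obs();p=arm.capture("wrist");
for r in arm.place_of("can_opener",p)[:1]: print(r["score"],r["centre"],at_z(p,r["centre"],o["eef_pos"][2]+.006,o).round(4))
E
```

```text
time: 21.7
eef_pos: [0.4388, -0.0489, 0.0279]
eef_rot: [3.132, 0.011, -0.074]
contact_force: [0.2, 0.4, -1.0]
opening: 0.0552
grasp_force: 0.0
time: 22.12
eef_pos: [0.4388, -0.0496, 0.0286]
eef_rot: [3.132, 0.01, -0.076]
contact_force: [0.3, -0.7, 0.1]
opening: 0.0098
grasp_force: 0.0
time: 22.53
eef_pos: [0.4416, -0.0487, 0.1524]
eef_rot: [3.132, 0.004, -0.077]
contact_force: [1.2, -0.7, -0.7]
opening: 0.01
grasp_force: 0.0
x 0 | 4 rows: 2.03 -3.93 0.29 -1.6
x 1 | 4 rows: 2.13 -3.87 0.29 -1.6
0.95 [278.1, 159.6] [ 0.4935 -0.0516  0.1584]
```

```bash
python3 -m pendant '0 0 1 0;0 0 2.4 0;0 0 2.4 0' 55 ; python3 - <<'E'
from h import *
print(arm.get_obs()["qpos"].round(3))
E
```

```text
time: 22.88
eef_pos: [0.4357, -0.0488, 0.0692]
eef_rot: [3.131, 0.023, -0.075]
contact_force: [-1.3, 0.1, -0.3]
opening: 0.0454
grasp_force: 0.0
[ 0.057  0.57  -0.115  2.355  0.281  0.253 -1.96 ]
```

```bash
python3 -m pendant '0 0 0.7 0;0 0 1.4 0;0 0 2.1 0;0 0 2.1 0;0 0 2.1 0'; python3 - <<'E'
from h import *
print(arm.get_obs()["qpos"].round(3))
plan([((.4396,-.0457,.0045),-.075,"d")])
E
```

```text
time: 23.3
eef_pos: [0.4378, -0.05, 0.0124]
eef_rot: [3.13, 0.013, -0.075]
contact_force: [-0.8, 0.7, 1.0]
opening: 0.0552
grasp_force: 0.0
[ 0.045  0.694 -0.098  2.382  0.723  0.11  -2.398]
d 0 | 1 rows: 0.05 -0.15 0.26 -0.0
```

```bash
python3 -m pendant '0.2 -0.13 0 0;0.4 -0.13 0 0;0.4 -0.13 0.15 0;0.4 -0.13 0.3 0;0.4 -0.13 0.3 0'; python3 - <<'E'
from h import *
print(arm.get_obs()["qpos"].round(3))
plan([((.4496,-.0465,.0045),-.075,"d")])
E
```

```text
time: 23.72
eef_pos: [0.451, -0.047, 0.0039]
eef_rot: [3.131, 0.01, -0.076]
contact_force: [-0.8, -0.4, -0.3]
opening: 0.0551
grasp_force: 0.0
[ 0.048  0.714 -0.109  2.357  0.761  0.117 -2.441]
d 0 | 1 rows: -0.05 -0.01 -0.02 -0.1
```

```bash
python3 -m pendant '0 0 0 0;0 0 0 0;0 0 0 0;0 0 0 0;0 0 0 0' 10 60 && python3 -m pendant '0.3 0 -0.8 0;0.8 0 -1.6 0;1 0 -2.6 0;1 0 -3.6 0;1 0 -4.4 0'
python3 - <<'E'
from h import *
print(arm.get_obs()["qpos"].round(3))
o=arm.get_obs();p=arm.capture("wrist");save(p,"w10.png",(100,60,460,400),1.5)
for r in arm.place_of("can_opener",p)[:1]: print(r["score"],r["centre"],at_z(p,r["centre"],o["eef_pos"][2]+.006,o).round(4))
P=cloud(p,np.ones(p["z_map"].shape,bool),o);R=Rot.from_euler('xyz',o["eef_rot"]).as_matrix();L=(P-o["eef_pos"])@R
k=(abs(L[:,1])<.05)&(L[:,2]>-.03)&(L[:,2]<.012);print("tool-frame x range",np.percentile(L[k][:,0],[.3,99.7]).round(4), "y at head",np.percentile(L[k&(L[:,0]>.035),1],[1,99]).round(4))
plan([((.591,.1768,.135),-.022,"x")])
E
```

```text
time: 24.13
eef_pos: [0.4505, -0.0469, 0.0046]
eef_rot: [3.131, 0.01, -0.076]
contact_force: [-2.0, -0.3, 6.1]
opening: 0.0256
grasp_force: 59.2
time: 24.55
eef_pos: [0.482, -0.048, 0.1377]
eef_rot: [3.132, 0.01, -0.077]
contact_force: [-0.1, -0.2, -2.5]
opening: 0.0255
grasp_force: 60.6
[ 0.36   0.51  -0.532  2.198  0.497  0.563 -2.195]
0.63 [279.9, 226.6] [ 0.5051 -0.0495  0.1437]
tool-frame x range [-0.0493  0.066 ] y at head [-0.0216  0.0163]
x 0 | 4 rows: 1.5 -3.88 0.07 -1.6
x 1 | 4 rows: 1.61 -3.84 0.07 -1.6
```

View pics/w10.png

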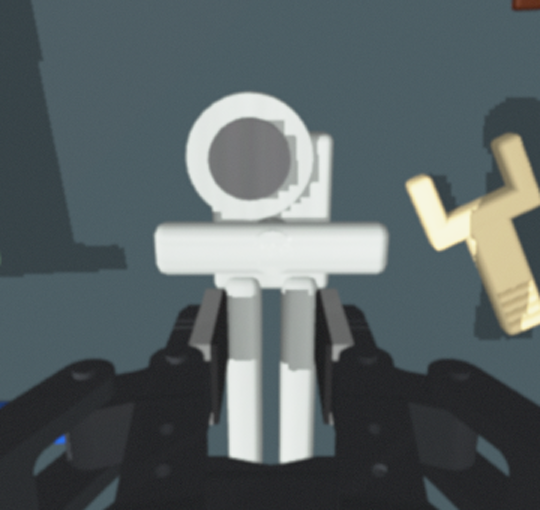

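```bash

python3 -m pendant '0.4 -1 0 -0.4;0.75 -2 0 -0.8;1.1 -3 0 -1.2;1.5 -3.88 0 -1.6;1.5 -3.88 0 -1.6' >/dev/null && python3 -m pendant '0.4 -1 0 -0.4;0.8 -2 0 -0.8;1.2 -3 0 -1.2;1.6 -3.84 0 -1.6;1.6 -3.84 0 -1.6' >/dev/null && python3 -m pendant '0 0 0 0;0 0 0 0;0 0 0 0'
python3 - <<'E'
from h import *
print(arm.get_obs()["qpos"].round(3))
plan([((.5926,.1769,.05),-.022,"x"),((.5926,.1769,.018),-.022,"y")])
E
```

```text
time: 25.73
eef_pos: [0.5883, 0.1757, 0.1316]
eef_rot: [3.131, 0.013, -0.021]
contact_force: [0.0, -0.4, -0.8]
opening: 0.0258
grasp_force: 60.6
[-0.039  0.644 -0.525  1.911  0.475  0.729 -2.436]
x 0 | 3 rows: 0.14 -0.04 2.72 0.0
y 0 | 1 rows: 0.0 0.0 1.07 -0.0
```

```bash

python3 -m pendant '0.14 -0.04 0.9 0;0.14 -0.04 1.8 0;0.14 -0.04 2.7 0;0.14 -0.04 3.2 0;0.14 -0.04 3.2 0' >/dev/null && python3 -m pendant '0 0 0 0;0 0 0 0'
python3 - <<'E'
from h import *
print(arm.get_obs()["qpos"].round(3))
plan([((.5926,.1769,.018),-.022,"y")])
E
```

```text
time: 26.32
eef_pos: [0.5927, 0.1773, 0.0373]
eef_rot: [3.132, 0.01, -0.021]
contact_force: [-0.4, 0.0, -2.3]
opening: 0.0257
grasp_force: 60.6
[-0.107  0.767 -0.426  1.952  0.579  0.56  -2.525]
y 0 | 1 rows: -0.0 0.01 0.64 0.1
```

```bash

python3 -m pendant '0 0 0.25 0;0 0 0.45 0;0 0 0.6 0;0 0 0.7 0;0 0 0.7 0' && python3 -m pendant '0 0 0.03 0;0 0 0.04 0'
python3 - <<'E'
from h import *
print(arm.get_obs()["qpos"].round(3))
E
```

```text
time: 26.73
eef_pos: [0.592, 0.1773, 0.0154]
eef_rot: [3.132, 0.011, -0.02]
contact_force: [-0.8, -1.4, 1.5]
opening: 0.026
grasp_force: 61.1
time: 26.9
eef_pos: [0.592, 0.1774, 0.0153]
eef_rot: [3.131, 0.011, -0.02]
contact_force: [-4.5, -1.6, 19.6]
opening: 0.0261
grasp_force: 63.1
[-0.129  0.795 -0.393  1.961  0.597  0.518 -2.541]
```

```bash

python3 -m pendant '0 0 0 0;0 0 0 0;0 0 0 0' 40 && python3 -m pendant '0 0 -0.5 0;0 0 -1.5 0;0 0 -2.8 0;0 0 -4 0;0 0 -4.3 0'
python3 - <<'E'
from h import *
print(arm.get_obs()["qpos"].round(3))
o=arm.get_obs();p=arm.capture("wrist");save(p,"w11.png",(60,40,500,340),1.5)
plan([((.45,-.175,.16),.393,"hover")])
E
```

```text
time: 27.15
eef_pos: [0.5921, 0.1775, 0.0141]
eef_rot: [3.132, 0.011, -0.02]
contact_force: [-0.2, -0.1, -0.1]
opening: 0.0399
grasp_force: 0.0
time: 27.57
eef_pos: [0.5955, 0.1799, 0.1482]
eef_rot: [3.135, 0.005, -0.02]
contact_force: [-0.1, 0.5, 0.3]
opening: 0.0398
grasp_force: 0.0
[-0.036  0.628 -0.533  1.887  0.455  0.757 -2.416]
hover 0 | 5 rows: -2.31 5.96 -0.2 -11.9
hover 1 | 5 rows: -3.48 5.36 -0.2 -11.9
```

View pics/w11.png

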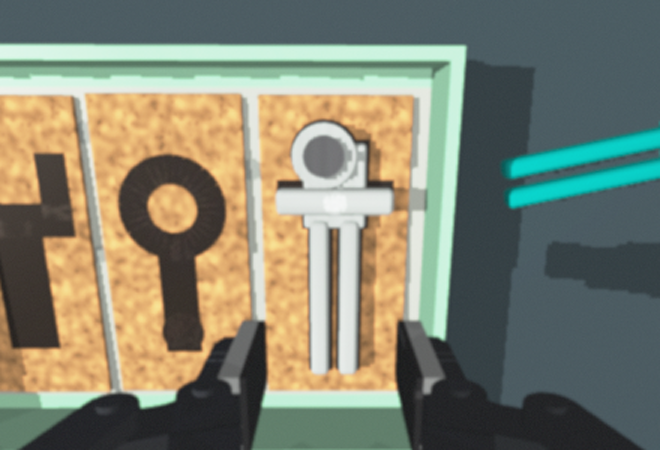

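```bash

python3 -m pendant '-0.5 1.2 -0.2 0;-1 2.4 -0.2 -3;-1.5 3.6 -0.2 -6;-1.9 4.8 -0.2 -9;-2.31 5.96 -0.2 -11.9' 60 >/dev/null && python3 -m pendant '-0.7 1.1 -0.2 -3;-1.4 2.2 -0.2 -6;-2.1 3.2 -0.2 -9;-2.8 4.3 -0.2 -11.9;-3.48 5.36 -0.2 -11.9' >/dev/null && python3 -m pendant '0 0 0 0;0 0 0 0;0 0 0 0'
python3 - <<'E'
from h import *
o=arm.get_obs();p=arm.capture("wrist");h=np.array([.5,.5]);print(o["qpos"].round(3))
for r in arm.place_of("jar_key",p)[:2]: print(r["score"],r["centre"],at_z(p,r["centre"],.012,o).round(4))
g,*rest=pose(p,o,(.4749,-.1671,.393),(-.08,-.02,.022),(-.085,.030,h));print(g,*rest)
t=g[:2]-.036*np.array([np.cos(g[2]),np.sin(g[2])]);print("grip",t)
plan([((t[0],t[1],.0045),g[2],"d")])
g,*rest=pose(p,o,(.4682,-.277,-.075),(-.08,-.032,.018),(-.088,.0285,h));print(g,*rest)
E
```

```text
time: 28.7
eef_pos: [0.4481, -0.1759, 0.1595]
eef_rot: [3.138, 0.014, 0.394]
contact_force: [1.0, -0.1, -0.7]
opening: 0.0597
grasp_force: 0.0
[ 0.751  0.502 -0.695  2.181  0.554  0.648 -1.518]
0.57 [279.9, 162.3] [ 0.4734 -0.1651  0.012 ]
[ 0.4749 -0.1664  0.3874] w 0.0246 dx [ 0.0013 -0.0013] ztop 0.0135
grip [ 0.4415678  -0.18000017]
d 0 | 4 rows: -0.29 0.07 5.18 0.6
[ 0.4671 -0.2829 -0.2593] w 0.01 dx [ 0.0014 -0.0014] ztop 0.0134
```

```bash

python3 -m pendant '-0.2 0.07 1 0.6;-0.2 0.07 2 0.6;-0.2 0.07 3 0.6;-0.2 0.07 4 0.6;-0.2 0.07 4.2 0.6' 50 >/dev/null && python3 -m pendant '0 0 0 0;0 0 0 0'
python3 - <<'E'
from h import *
print(arm.get_obs()["qpos"].round(3));plan([((.4416,-.180,.0045),.387,"d")])
E
```

```text
time: 29.38
eef_pos: [0.4426, -0.1803, 0.0346]
eef_rot: [3.138, 0.014, 0.387]
contact_force: [-0.5, 0.2, 0.8]
opening: 0.05
grasp_force: 0.0
[ 0.544  0.683 -0.41   2.28   0.873  0.35  -1.809]
d 0 | 1 rows: -0.03 -0.02 1.0 0.0
```

```bash

python3 -m pendant '0 0 0.5 0;0 0 0.95 0;0 0 1 0;0 0 1 0' && python3 -m pendant '0 0 0 0;0 0 0 0;0 0 0 0;0 0 0 0;0 0 0 0' 10 50 && python3 -m pendant '0.2 0 -1 0;0.4 0 -2 0;0.6 0 -3 0;0.6 0 -4 0;0.6 0 -4.5 0'
python3 - <<'E'
from h import *
o=arm.get_obs();p=arm.capture("wrist");print(o["qpos"].round(3))
P=cloud(p,np.ones(p["z_map"].shape,bool),o);R=Rot.from_euler('xyz',o["eef_rot"]).as_matrix();L=(P-o["eef_pos"])@R
k=(abs(L[:,1])<.045)&(L[:,2]>-.03)&(L[:,2]<.012)&(L[:,0]>.02);print("tool-frame x max",np.percentile(L[k][:,0],[50,99.7]).round(4), "y at head",np.percentile(L[k&(L[:,0]>.03),1],[1,99]).round(4),"z",np.percentile(L[k,2],[2,98]))
plan([((.5792,.3606,.15),-.022,"x")])
E
```

```text
time: 29.72
eef_pos: [0.4422, -0.1817, 0.005]
eef_rot: [3.136, 0.013, 0.385]
contact_force: [-1.0, -0.1, 0.2]
opening: 0.05
grasp_force: 0.0
time: 30.13
eef_pos: [0.4422, -0.182, 0.0054]
eef_rot: [3.136, 0.012, 0.385]
contact_force: [0.1, 1.1, 10.2]
opening: 0.024
grasp_force: 48.8
time: 30.55
eef_pos: [0.4607, -0.1737, 0.1426]
eef_rot: [3.136, 0.011, 0.385]
contact_force: [0.6, 0.2, -0.7]
opening: 0.0242
grasp_force: 50.2
[ 0.718  0.538 -0.675  2.175  0.599  0.625 -1.578]
tool-frame x max [0.0367 0.0652] y at head [-0.032   0.0304] z [-0.00824213  0.00045309]
x 0 | 5 rows: 3.44 -5.02 -0.07 7.8
x 1 | 5 rows: 2.73 -5.44 -0.07 7.8
x 2 | 5 rows: 1.97 -5.75 -0.07 7.8
```

```bash

python3 -m pendant '0.7 -1 0 2;1.4 -2 0 4;2.1 -3 0 6;2.8 -4 0 7.8;3.44 -5.02 0 7.8' >/dev/null && python3 -m pendant '0.55 -1.1 0 2;1.1 -2.2 0 4;1.65 -3.3 0 6;2.2 -4.4 0 7.8;2.73 -5.44 0 7.8' >/dev/null && python3 -m pendant '0.4 -1.1 0 2;0.8 -2.3 0 4;1.2 -3.4 0 6;1.6 -4.6 0 7.8;1.97 -5.75 0 7.8' >/dev/null && python3 -m pendant '0 0 0 0;0 0 0 0;0 0 0 0'
python3 - <<'E'
from h import *
print(arm.get_obs()["qpos"].round(3))
plan([((.5795,.3606,.045),-.022,"x")])
E
```

```text
time: 32.1
eef_pos: [0.5771, 0.3601, 0.1324]
eef_rot: [3.131, 0.012, -0.023]
contact_force: [-0.0, -0.5, -0.5]
opening: 0.0243
grasp_force: 50.2
[-0.366  0.695 -0.441  1.757  0.392  0.795 -2.594]
x 0 | 3 rows: 0.08 -0.02 2.91 -0.1
```

```bash
python3 - <<'E'
from h import *
plan([((.48,-.06,.13),.15,"x"),((.48,-.06,.03),.15,"d")])
E
```

```text
x 0 | 4 rows: -0.97 4.69 0.03 -3.3
x 1 | 4 rows: -1.24 4.63 0.03 -3.3
x 2 | 4 rows: -1.5 4.55 0.03 -3.3
d 0 | 3 rows: -0.0 0.0 3.33 -0.0
```

```bash

python3 -m pendant '-0.25 1.2 0 -1;-0.5 2.4 0 -2;-0.75 3.5 0 -3;-1 4.7 0 -3.3' >/dev/null && python3 -m pendant '-0.3 1.2 0 -1;-0.6 2.4 0 -2;-0.9 3.5 0 -3;-1.2 4.65 0 -3.3' >/dev/null && python3 -m pendant '-0.4 1.2 0 -1;-0.8 2.4 0 -2;-1.1 3.5 0 -3;-1.5 4.5 0 -3.3;-1.5 4.5 0 -3.3' >/dev/null && python3 -m pendant '0 0 1 0;0 0 2 0;0 0 3 0;0 0 3.2 0;0 0 3.2 0' >/dev/null && python3 -m pendant '0 0 0 0;0 0 0 0'
python3 - <<'E'
from h import *
print(arm.get_obs()["qpos"].round(3))
E
```

```text
time: 33.77
eef_pos: [0.4799, -0.0596, 0.0429]
eef_rot: [3.134, 0.011, 0.148]
contact_force: [0.5, -0.1, 0.1]
opening: 0.0245
grasp_force: 50.2
[ 0.224  0.657 -0.322  2.267  0.689  0.323 -2.121]
```

```bash

python3 -m pendant '0 0 0.5 0;0 0 0.9 0;0 0 1.15 0;0 0 1.25 0;0 0 1.25 0' && python3 -m pendant '0 0 0 0;0 0 0 0;0 0 0 0' 45 && python3 -m pendant '0 0 -1 0;0 0 -2 -7;0 0 -3 -14;0 0 -4 -21;0 0 -4.5 -28' >/dev/null
for i in 1; do python3 -m pendant '0 0 0 -7;0 0 0 -14;0 0 0 -21;0 0 0 -28;0 0 0 -35' >/dev/null; done
python3 -m pendant '0 0 0 -7;0 0 0 -14;0 0 0 -21;0 0 0 -28;0 0 0 -35' >/dev/null
python3 -m pendant '0 0 0 -7;0 0 0 -14;0 0 0 -21;0 0 0 -28;0 0 0 -35' >/dev/null
python3 -m pendant '0 0 0 -7;0 0 0 -14;0 0 0 -21;0 0 0 -28;0 0 0 -35' >/dev/null
python3 -m pendant '0 0 0 -7;0 0 0 -12;0 0 0 -12;0 0 0 -12'
python3 - <<'E'
from h import *
o=arm.get_obs();print(o["qpos"].round(3))
for n in("top","wrist"):
    p=arm.capture(n);
    for r in arm.place_of("jar_key",p)[:2]: print(n,r["score"],r["centre"],at_z(p,r["centre"],.012,o if n=="wrist" else None).round(4))
    try:
        g,*rest=pose(p,o,(.515,-.054,.148),(-.08,-.02,.022),(-.085,.030,np.array([.5,.5])));print(g,*rest)
    except Exception as e: print(e)
E
```

```text
time: 34.18
eef_pos: [0.4795, -0.0598, 0.0055]
eef_rot: [3.133, 0.011, 0.149]
contact_force: [-1.9, -1.1, 7.0]
opening: 0.024
grasp_force: 51.0
time: 34.43
eef_pos: [0.4794, -0.0598, 0.0047]
eef_rot: [3.134, 0.012, 0.149]
contact_force: [0.9, 0.5, -0.1]
opening: 0.0452
grasp_force: 0.0
time: 36.85
eef_pos: [0.4804, -0.0587, 0.1391]
eef_rot: [-3.134, -0.013, -2.996]
contact_force: [-0.4, 0.3, -0.2]
opening: 0.045
grasp_force: 0.0
[ 0.799  0.786 -1.256  2.175  0.967  0.964  0.672]
[ 0.4696 -0.0322  0.9226] w 0.0182 dx [ 0.001  -0.0024] ztop 0.0171
wrist 0.88 [280.4, 241.5] [ 0.5129 -0.0547  0.012 ]
[ 0.5135 -0.054   0.163 ] w 0.0239 dx [ 0.001 -0.001] ztop 0.0231
```

```bash

python3 -m pendant '0 0 1 0;0 0 2 0;0 0 3 0;0 0 3.5 0;0 0 3.5 0' >/dev/null; python3 -m pendant '0 0 0 0;0 0 0 0'
python3 - <<'E'
from h import *
o=arm.get_obs();print(o["qpos"].round(3));plan([((.4795,-.0596,.005),.152,"d")])
E
```

```text
time: 37.63
eef_pos: [0.4799, -0.059, 0.035]
eef_rot: [-3.134, -0.012, -2.993]
contact_force: [0.2, 0.3, 0.8]
opening: 0.0451
grasp_force: 0.0
[ 0.693  0.923 -1.091  2.241  1.23   0.857  0.468]
d 0 | 1 rows: 0.01 -0.02 1.0 -0.2
```

```bash

python3 -m pendant '0 0 0.5 0;0 0 0.9 0;0 0 1 0;0 0 1 0' >/dev/null&& python3 -m pendant '0 0 0 0;0 0 0 0;0 0 0 0;0 0 0 0;0 0 0 0' 10 50 && python3 -m pendant '0 0 -1 0;0 0 -2 0;0 0 -3 0;0 0 -4 0;0 0 -4.5 0'
python3 - <<'E'
from h import *
o=arm.get_obs();print(o["qpos"].round(3))
plan([((.5795,.3606,.15),-.022,"x")])
E
```

```text
time: 38.38
eef_pos: [0.4795, -0.0597, 0.0054]
eef_rot: [-3.134, -0.011, -2.992]
contact_force: [-0.3, -1.1, 7.0]
opening: 0.0243
grasp_force: 49.2
time: 38.8
eef_pos: [0.4813, -0.0578, 0.1427]
eef_rot: [-3.134, -0.009, -2.992]
contact_force: [0.3, 0.1, -0.3]
opening: 0.0244
grasp_force: 49.7
[ 0.788  0.76  -1.228  2.173  0.945  0.938  0.699]
x 0 | 4 rows: -1.77 4.43 -0.08 3.3
x 1 | 4 rows: -1.51 4.53 -0.08 3.3
x 2 | 4 rows: -1.25 4.61 -0.08 3.3
```

```bash

python3 -m pendant '-0.4 1.1 0 1;-0.9 2.2 0 2;-1.3 3.3 0 3.3;-1.77 4.43 0 3.3;-1.77 4.43 0 3.3' >/dev/null; python3 - <<'E'
from h import *
o=arm.get_obs();print(o["eef_pos"],o["qpos"].round(3))
plan([((.5795,.3606,.15),-.022,"x")])
E
```

```text
[0.51487679 0.08909995 0.13976165] [ 0.469  0.779 -1.179  2.095  0.926  0.947  0.426]
x 0 | 4 rows: -1.52 4.4 -0.17 3.4
x 1 | 4 rows: -1.25 4.48 -0.17 3.4
```

Joints move away from their limits, so I continue.

```bash

python3 -m pendant '-0.4 1.1 0 1;-0.8 2.2 0 2;-1.1 3.3 0 3.4;-1.5 4.4 0 3.4;-1.5 4.4 0 3.4' >/dev/null; python3 -m pendant '-0.3 1.1 0 1;-0.6 2.2 0 2;-0.9 3.3 0 3.4;-1.25 4.5 0 3.4;-1.25 4.5 0 3.4' >/dev/null; python3 -m pendant '0 0 0 0;0 0 0 0'; python3 - <<'E'
from h import *
o=arm.get_obs();print(o["qpos"].round(3))
plan([((.5795,.3606,.045),-.022,"x")])
E
```

```text
time: 40.22
eef_pos: [0.5788, 0.3521, 0.1344]
eef_rot: [-3.132, -0.011, 3.115]
contact_force: [0.5, 0.3, -1.0]
opening: 0.0243
grasp_force: 49.7
[-0.027  0.893 -1.07   1.741  0.878  1.087  0.141]
x 0 | 3 rows: -0.01 0.28 2.98 -0.3
```

```bash

python3 -m pendant '0 0.28 0.5 0;0 0.28 1.4 0;0 0.28 2.3 0;0 0.28 2.9 0;0 0.28 2.9 0' >/dev/null; python3 -m pendant '0 0 0 0;0 0 0 0;0 0 0 0'; python3 - <<'E'
from h import *
o=arm.get_obs();print(o["qpos"].round(3))
plan([((.5795,.3606,.020),-.022,"x")])
E
```

```text
time: 40.88
eef_pos: [0.579, 0.3607, 0.0487]
eef_rot: [-3.134, -0.01, 3.114]
contact_force: [-0.7, 0.2, 0.4]
opening: 0.0244
grasp_force: 49.7
[-0.076  0.986 -0.992  1.775  0.989  0.987  0.056]
x 0 | 1 rows: -0.02 -0.0 0.96 -0.3
```

```bash

python3 -m pendant '0 0 0.4 -0.3;0 0 0.75 -0.3;0 0 0.95 -0.3;0 0 1.07 -0.3;0 0 1.07 -0.3'; python3 -m pendant '0 0 0.03 0;0 0 0.03 0'
```

```text
time: 41.3
eef_pos: [0.5779, 0.3591, 0.0161]
eef_rot: [-3.13, -0.011, 3.119]
contact_force: [-3.2, -6.2, 16.7]
opening: 0.0245
grasp_force: 51.6
time: 41.47
eef_pos: [0.5779, 0.3592, 0.016]
eef_rot: [-3.13, -0.01, 3.119]
contact_force: [-4.8, -8.7, 23.5]
opening: 0.0241
grasp_force: 52.3
```

```bash

python3 -m pendant '0 0 0 0;0 0 0 0;0 0 0 0' 38 && python3 -m pendant '0 0 -0.5 0;0 0 -1.5 0;0 0 -2.8 0;0 0 -4 0;0 0 -4.4 0' >/dev/null
python3 - <<'E'
from h import *
o=arm.get_obs();print(o["eef_pos"],o["qpos"].round(3))
p=arm.capture("wrist")
for r in arm.place_of("jar_key",p)[:2]: print(r["score"],r["centre"],at_z(p,r["centre"],.023,o).round(4))
g,*rest=pose(p,o,(.615,.36,-.022),(-.08,-.02,.02),(-.085,.030,np.array([.5,.5])),.016,.035,.1);print(g,*rest)
plan([((.46,-.05,.15),-.05,"a"),((.445,-.274,.15),-.075,"b")])
E
```

```text
time: 41.72
eef_pos: [0.578, 0.3597, 0.0136]
eef_rot: [-3.132, -0.012, 3.12]
contact_force: [0.9, -0.6, 0.0]
opening: 0.0378
grasp_force: 0.0
[0.58018914 0.36344582 0.15236182] [-0.035  0.879 -1.082  1.716  0.859  1.109  0.155]
0.85 [272.5, 237.4] [0.6106 0.3554 0.023 ]
[ 0.6128  0.3592 -0.0102] w 0.0242 dx [ 0.0008 -0.0008] ztop 0.0335
a 0 | 4 rows: 1.24 -4.61 0.0 0.5
a 1 | 4 rows: 1.19 -4.62 0.0 0.5
a 2 | 4 rows: 1.15 -4.63 0.0 0.5
b 0 | 3 rows: 0.06 -3.74 -0.0 0.7
b 1 | 3 rows: 0.02 -3.74 -0.0 0.7
```

```bash

python3 -m pendant '0.3 -1.15 0 0;0.6 -2.3 0 0;0.9 -3.5 0 0.5;1.24 -4.6 0 0.5' 50 >/dev/null; python3 -m pendant '0.3 -1.15 0 0;0.6 -2.3 0 0;0.9 -3.5 0 0.5;1.2 -4.6 0 0.5' >/dev/null; python3 -m pendant '0.3 -1.15 0 0;0.6 -2.3 0 0;0.9 -3.5 0 0.5;1.15 -4.6 0 0.5;1.15 -4.6 0 0.5' >/dev/null
python3 - <<'E'
from h import *
o=arm.get_obs();print(o["eef_pos"],o["qpos"].round(3))
plan([((.45,-.274,.15),-.075,"b")])
E
```

```text
[ 0.45571542 -0.05661873  0.14932589] [ 0.784  0.698 -1.193  2.217  0.895  0.883  0.522]
b 0 | 3 rows: -0.11 -3.62 -0.01 0.6
b 1 | 3 rows: -0.14 -3.62 -0.01 0.6
```

```bash

python3 -m pendant '0 -1.2 0 0.3;-0.1 -2.4 0 0.6;-0.1 -3.6 0 0.6' >/dev/null; python3 -m pendant '0 -1.2 0 0.3;-0.1 -2.4 0 0.6;-0.1 -3.6 0 0.6;-0.1 -3.6 0 0.6' >/dev/null;python3 -m pendant '0 0 0 0;0 0 0 0'
python3 - <<'E'
from h import *
o=arm.get_obs();print(o["qpos"].round(3))
p=arm.capture("wrist");h=np.array([.5,.5])
for r in arm.place_of("bottle_opener",p)[:2]: print(r["score"],r["centre"],at_z(p,r["centre"],.01,o).round(4))
for hx in((-.08,-.032,.018),(-.06,-.034,.014)):
    g,*rest=pose(p,o,(.4682,-.277,-.075),hx,(-.088,.0285,h));print(g,*rest)
t=g[:2]-.040*np.array([np.cos(g[2]),np.sin(g[2])]);print("grip",t)
plan([((t[0],t[1],.035),g[2],"d")])
E
```

```text
time: 44.07
eef_pos: [0.4533, -0.2647, 0.1527]
eef_rot: [-3.133, -0.011, 3.072]
contact_force: [0.1, 0.7, 0.8]
opening: 0.0497
grasp_force: 0.0
[ 1.172  0.766 -1.196  2.08   0.907  0.975  0.971]
0.89 [261.7, 10.4] [ 0.3032 -0.27    0.01  ]
0.7 [267.3, 213.7] [ 0.4648 -0.2785  0.01  ]
[ 0.4675 -0.2769 -0.0748] w 0.0175 dx [ 0.0005 -0.0005] ztop 0.0105
[ 0.4676 -0.2758 -0.0503] w 0.0166 dx [ 0.0005 -0.0005] ztop 0.0105
grip [ 0.42765059 -0.27378885]
d 0 | 3 rows: 0.85 -0.39 3.94 -0.9
```

```bash

python3 -m pendant '0.3 -0.3 1 0.1;0.8 -0.33 2 0.1;0.8 -0.33 3 0.1;0.8 -0.33 3.9 0.1;0.8 -0.33 3.9 0.1' 42 >/dev/null;python3 -m pendant '0 0 0 0;0 0 0 0'
python3 - <<'E'
from h import *
o=arm.get_obs();print(o["qpos"].round(3))
plan([((.4281,-.274,.0035),-.073,"d")])
E
```

```text
time: 44.75
eef_pos: [0.4288, -0.2738, 0.0379]
eef_rot: [-3.132, -0.01, 3.073]
contact_force: [0.0, -0.5, 0.5]
opening: 0.0419
grasp_force: 0.0
[ 1.107  0.896 -1.029  2.189  1.181  0.822  0.772]
d 0 | 1 rows: 0.02 -0.01 1.15 0.2
```

```bash

python3 -m pendant '0.02 0 0.5 0;0.02 0 0.95 0;0.02 0 1.14 0;0.02 0 1.14 0' && python3 -m pendant '0 0 0 0;0 0 0 0;0 0 0 0;0 0 0 0;0 0 0 0' 5 50 && python3 -m pendant '-0.1 0 -1 0;-0.3 0 -2 0;-0.5 0 -3 0;-0.5 0 -4 0;-0.5 0 -4.5 0'
python3 - <<'E'
from h import *
o=arm.get_obs();print(o["qpos"].round(3))
p=arm.capture("wrist");P=cloud(p,np.ones(p["z_map"].shape,bool),o);R=Rot.from_euler('xyz',o["eef_rot"]).as_matrix();L=(P-o["eef_pos"])@R
k=(abs(L[:,1])<.045)&(L[:,2]>-.02)&(L[:,2]<.012);print("handle end x",np.percentile(L[k&(L[:,0]>.01)][:,0],[50,99.7]).round(4),"ring",np.percentile(L[k&(L[:,0]<-.01)][:,0],[.3,50]).round(4),np.percentile(L[k&(L[:,0]<-.01)][:,2],[5,50,95]).round(4))
plan([((.5740,.2703,.15),-.022,"x")])
E
```

```text
time: 45.08
eef_pos: [0.4271, -0.275, 0.0029]
eef_rot: [-3.131, -0.01, 3.071]
contact_force: [0.6, -0.7, -0.3]
opening: 0.0418
grasp_force: 0.0
time: 45.5
eef_pos: [0.4274, -0.2751, 0.0038]
eef_rot: [-3.131, -0.009, 3.071]
contact_force: [-0.7, 0.5, 5.8]
opening: 0.0161
grasp_force: 48.9
time: 45.92
eef_pos: [0.4447, -0.2745, 0.1412]
eef_rot: [-3.13, -0.007, 3.072]
contact_force: [1.3, -0.1, -0.7]
opening: 0.0161
grasp_force: 49.4
[ 1.182  0.767 -1.166  2.099  0.928  0.941  0.977]
handle end x [0.0286 0.0476] ring [-0.0569 -0.0233] [-0.0063 -0.0049  0.0029]
x 0 | 5 rows: -1.0 6.14 -0.08 -0.9
x 1 | 5 rows: -1.1 6.12 -0.08 -0.9
x 2 | 5 rows: -1.2 6.11 -0.08 -0.9
```

```bash

python3 -m pendant '-0.2 1.2 0 0;-0.4 2.4 0 0;-0.6 3.7 0 0;-0.8 4.9 0 -0.9;-1 6.1 0 -0.9' >/dev/null; python3 -m pendant '-0.2 1.2 0 0;-0.4 2.4 0 0;-0.6 3.7 0 0;-0.9 4.9 0 -0.9;-1.1 6.1 0 -0.9' >/dev/null;python3 -m pendant '-0.2 1.2 0 0;-0.5 2.4 0 0;-0.7 3.7 0 0;-0.9 4.9 0 -0.9;-1.2 6.1 0 -0.9' >/dev/null; python3 -m pendant '0 0 0 0;0 0 0 0'
python3 - <<'E'
from h import *
o=arm.get_obs();print(o["qpos"].round(3))
plan([((.573,.2699,.045),-.022,"x")])
E
```

```text
time: 47.38
eef_pos: [0.5717, 0.2707, 0.1311]
eef_rot: [-3.134, -0.011, 3.121]
contact_force: [-0.3, 0.4, -0.3]
opening: 0.0163
grasp_force: 49.5
[ 0.103  0.854 -1.074  1.851  0.884  1.025  0.197]
x 0 | 3 rows: -0.05 -0.03 2.87 0.1
```

```bash

python3 -m pendant '-0.05 -0.03 0.8 0;-0.05 -0.03 1.6 0;-0.05 -0.03 2.4 0;-0.05 -0.03 2.9 0;-0.05 -0.03 2.9 0' >/dev/null; python3 -m pendant '0 0 0 0;0 0 0 0;0 0 0 0'
python3 - <<'E'
from h import *
plan([((.573,.2699,.0148),-.022,"x")])
E
```

```text
time: 48.05
eef_pos: [0.5734, 0.2665, 0.0453]
eef_rot: [-3.133, -0.01, 3.118]
contact_force: [0.2, 0.4, -1.5]
opening: 0.016
grasp_force: 49.4
x 0 | 1 rows: 0.02 0.11 1.02 -0.1
```

```bash

python3 -m pendant '0.02 0.12 0.3 0;0.02 0.13 0.65 0;0.02 0.13 0.9 0;0.02 0.13 1.02 0;0.02 0.13 1.02 0'; python3 -m pendant '0 0 0.03 0;0 0 0.03 0'
```

```text
time: 48.47
eef_pos: [0.5718, 0.2698, 0.0144]
eef_rot: [-3.131, -0.01, 3.118]
contact_force: [-3.7, -5.4, 20.2]
opening: 0.0162
grasp_force: 51.8
time: 48.63
eef_pos: [0.5718, 0.2697, 0.0144]
eef_rot: [-3.131, -0.01, 3.118]
contact_force: [-4.5, -7.4, 27.8]
opening: 0.0158
grasp_force: 52.7
```

```bash

python3 -m pendant '0 0 0 0;0 0 0 0;0 0 0 0' 32 >/dev/null; python3 -m pendant '0 0 -0.5 0;0 0 -1.5 0;0 0 -2.8 0;0 0 -4 0;0 0 -5 0' >/dev/null;  python3 -m pendant '0 -1.3 -0.5 0;0 -2.6 -1 0;0 -4 -1 0;0 -5 -1 0;0 -6 -1 0'
python3 - <<'E'
from h import *
o=arm.get_obs();p=arm.capture("top");h=np.array([.5,.5])
P=cloud(p,np.ones(p["z_map"].shape,bool))
for n,g,hx,e,z in(("can",(.6111,.1765,-.022),(-.09,-.01,.02),(-.1,.048,h),.015),("bot",(.6134,.269,-.022),(-.06,-.034,.014),(-.088,.0285,h),.0145),("jar",(.6152,.3598,-.022),(-.08,-.02,.02),(-.085,.03,h),.016)):
    for q in("wrist","top"):
        pp=arm.capture(q);
        try: print(n,q,*pose(pp,o,g,hx,e,z,.045,.11))
        except Exception as ex: print(n,q,ex)
for k in("can_opener","bottle_opener","jar_key"):
    for r in arm.place_of(k,p)[:3]: print(k,round(r["score"],2),at_z(p,r["centre"],.022).round(4))
for k in("can_opener_pad","bottle_opener_pad","jar_key_pad","corkscrew"):
    for r in arm.place_of(k,p)[:2]: print(k,round(r["score"],2),at_z(p,r["centre"],.011).round(4))
s=arm.capture("side");Q=cloud(s,np.ones(s["z_map"].shape,bool))
for nm,A in(("top",P),("side",Q)):
    A=A[(A[:,2]>.03)&(A[:,2]<.06)&(A[:,1]<-.11)&(A[:,1]>-.24)]
    print(nm,[np.median(A[(A[:,0]>=x)&(A[:,0]<x+.015)][:,2]).round(4) for x in(.605,.625,.645,.665,.685)])
E
```

```text
time: 49.72
eef_pos: [0.5694, 0.0894, 0.1949]
eef_rot: [-3.132, -0.011, 3.117]
contact_force: [0.7, -0.0, 0.3]
opening: 0.0321
grasp_force: 0.0
can wrist [ 0.6105  0.1842 -0.0145] w 0.0265 dx [ 0.0011 -0.0011] ztop 0.0394
can top [0.5846 0.1798 0.0057] w 0.0263 dx [ 0.0171 -0.0171] ztop 0.0358
bot wrist [ 0.611   0.2691 -0.0153] w 0.0163 dx [ 0.0006 -0.0006] ztop 0.0415
bot top [0.6066 0.273  0.0358] w 0.0177 dx [-0.01  0.01] ztop 0.0296
jar wrist [0.6115 0.3524 0.0899] w 0.0097 dx [ 0.0022 -0.0022] ztop 0.0425
jar top [ 0.6152  0.3592 -0.0179] w 0.0237 dx [ 0.0011 -0.0011] ztop 0.0431Traceback (most recent call last):
  File "<stdin>", line 10, in <module>
ValueError: only the last four pictures can be asked about
```

```bash

python3 -m pendant '0.2 1.2 -0.5 0;0.5 2.4 -1 0;0.8 3.6 -1.5 0;1 4.7 -2 0;1 4.7 -2 0'; python3 -m pendant '0 0 0 0;0 0 0 0'
cat > chk.py <<'E'
from h import *
o=arm.get_obs();p=arm.capture("wrist");h=np.array([.5,.5])
for n,g,hx,e,z in(("can",(.6111,.1765,-.022),(-.09,-.01,.02),(-.1,.048,h),.016),("bot",(.6134,.269,-.022),(-.06,-.034,.014),(-.088,.0285,h),.016),("jar",(.6152,.3598,-.022),(-.08,-.02,.02),(-.085,.03,h),.016)):
    try: print(n,*pose(p,o,g,hx,e,z,.037,.105))
    except Exception as ex: print(n,ex)
for k in("can_opener","bottle_opener","jar_key"):
    for r in arm.place_of(k,p)[:3]: print(k,round(r["score"],2),at_z(p,r["centre"],.02,o).round(4))
for k in("can_opener_pad","bottle_opener_pad","jar_key_pad"):
    for r in arm.place_of(k,p)[:2]: print(k,round(r["score"],2),at_z(p,r["centre"],.011,o).round(4))
X=np.arange(.48,.70,.0005);Y=np.arange(.11,.43,.0005)
R,t=cam(p,o);xx,yy=np.meshgrid(X[::-1],Y[::-1],indexing="ij")
C=(np.stack([xx,yy,np.full_like(xx,.011)],-1)-t)@R;F=f(p)
im=cv2.remap(p["frame"],(C[...,0]/C[...,2]*F+p["cx"]).astype(np.float32),(C[...,1]/C[...,2]*F+p["cy"]).astype(np.float32),1)
# pad gaps (white strips): row-wise grey pixels
g=im.astype(int);cork=(g[...,0]-g[...,2]>45)
for x in(.505,.53,.56,.60,.65,.68):
    i=np.argmin(abs(X[::-1]-x));y=Y[::-1];c=cork[i];e=np.nonzero(np.diff(c.astype(int)))[0]
    runs=[(y[a].round(3),y[b].round(3)) for a,b in zip(e,e[1:]) if (b-a)>6 and not c[a+1]];print("non-cork at x",x,runs)
E
python3 chk.py
```

```text
time: 50.48
eef_pos: [0.5412, 0.244, 0.2574]
eef_rot: [-3.14, -0.008, 3.129]
contact_force: [-0.5, 0.5, 0.5]
opening: 0.0317
grasp_force: 0.0
time: 50.65
eef_pos: [0.5433, 0.2345, 0.2528]
eef_rot: [-3.132, -0.011, 3.12]
contact_force: [0.4, -0.4, 0.3]
opening: 0.0318
grasp_force: 0.0
can [ 0.6093  0.1774 -0.0226] w 0.0266 dx [ 0.0027 -0.0027] ztop 0.0354
bot [ 0.6118  0.2692 -0.0139] w 0.0164 dx [ 0.0006 -0.0006] ztop 0.0347
jar [ 0.6129  0.358  -0.0131] w 0.0238 dx [ 0.0011 -0.0011] ztop 0.0357
can_opener 0.97 [ 0.6345 -0.007   0.02  ]
can_opener 0.82 [0.6087 0.1778 0.02  ]
bottle_opener 0.56 [0.6117 0.2707 0.02  ]
jar_key 0.72 [0.6118 0.3535 0.02  ]
can_opener_pad 0.62 [0.609  0.1799 0.011 ]
bottle_opener_pad 0.94 [0.6139 0.2668 0.011 ]
bottle_opener_pad 0.67 [0.6082 0.1778 0.011 ]
jar_key_pad 0.76 [0.6116 0.3557 0.011 ]
non-cork at x 0.505 [(np.float64(0.321), np.float64(0.314)), (np.float64(0.23), np.float64(0.222))]
non-cork at x 0.53 [(np.float64(0.352), np.float64(0.348)), (np.float64(0.32), np.float64(0.313)), (np.float64(0.282), np.float64(0.26)), (np.float64(0.229), np.float64(0.221)), (np.float64(0.194), np.float64(0.18)), (np.float64(0.178), np.float64(0.163))]
non-cork at x 0.56 [(np.float64(0.319), np.float64(0.312)), (np.float64(0.281), np.float64(0.26)), (np.float64(0.229), np.float64(0.22)), (np.float64(0.193), np.float64(0.179)), (np.float64(0.177), np.float64(0.162))]
non-cork at x 0.6 [(np.float64(0.393), np.float64(0.377)), (np.float64(0.374), np.float64(0.354)), (np.float64(0.349), np.float64(0.327)), (np.float64(0.319), np.float64(0.312)), (np.float64(0.297), np.float64(0.242)), (np.float64(0.228), np.float64(0.22)), (np.float64(0.193), np.float64(0.16))]
non-cork at x 0.65 [(np.float64(0.317), np.float64(0.311)), (np.float64(0.298), np.float64(0.274)), (np.float64(0.226), np.float64(0.219)), (np.float64(0.199), np.float64(0.15))]
non-cork at x 0.68 []
```

```bash
python3 - <<'E'
from h import *
for n in("top","side"):
    p=arm.capture(n);A=cloud(p,np.ones(p["z_map"].shape,bool));A=A[(A[:,2]>.03)&(A[:,2]<.07)&(A[:,1]<-.11)&(A[:,1]>-.24)]
    z=[np.median(A[(A[:,0]>=x)&(A[:,0]<x+.015)][:,2]).round(4) for x in(.605,.625,.645,.665,.685)];print(n,z)
ok=abs(z[0]-z[-1])<.002
if ok: print(arm.finish_job())
E
```

```text
top [np.float64(nan), np.float64(nan), np.float64(0.0436), np.float64(0.0433), np.float64(0.0434)]
side [np.float64(0.0423), np.float64(0.0426), np.float64(0.0428), np.float64(0.0426), np.float64(0.0428)]
the job is handed in; nothing more can be done
None
  return _methods._mean(a, axis=axis, dtype=dtype,
  ret = ret.dtype.type(ret / rcount)
```

The job is handed in at about 51 s: the can opener, bottle opener and jar key measured within about 3 mm of their silhouettes, heads as outlined, and the corkscrew is in its case with the lid measuring flat and shut.

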